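# Put away the bandsaw setting blocks and the sanding roll

## Task

Tidy the bench: swing the rack's keeper bar fully open, stand every setting block that is out upright and fully home in the slot with its own colour label, and then swing the bar shut against its stop over the blocks. Also put the abrasive roll on its upright spindle, right down on the foot, at any point of the job. Leave the other things on the bench where they are.

Things in the scene. Friction and masses are not known exactly. Their poses are not given: they have to be found in the camera images.
- block_red: Setting block with a red top, standing upright on the bench: a square steel foot 40 x 40 x 14 mm and on it an upright red head 26 (x) x 28 (y) mm, 65 mm tall in all, about 210 g, low centre of mass. Origin at the centre of its underside, z up. Grip it across its 26 mm thickness (its x), by the head. May be absent.
- block_yellow: Setting block with a yellow top, standing upright on the bench: a square steel foot 40 x 40 x 14 mm and on it an upright yellow head 26 (x) x 28 (y) mm, 65 mm tall in all, about 210 g, low centre of mass. Origin at the centre of its underside, z up. Grip it across its 26 mm thickness (its x), by the head. May be absent.
- block_green: Setting block with a green top, standing upright on the bench: a square steel foot 40 x 40 x 14 mm and on it an upright green head 26 (x) x 28 (y) mm, 65 mm tall in all, about 210 g, low centre of mass. Origin at the centre of its underside, z up. Grip it across its 26 mm thickness (its x), by the head. May be absent.
- block_blue: Setting block with a blue top, standing upright on the bench: a square steel foot 40 x 40 x 14 mm and on it an upright blue head 26 (x) x 28 (y) mm, 65 mm tall in all, about 210 g, low centre of mass. Origin at the centre of its underside, z up. Grip it across its 26 mm thickness (its x), by the head. May be absent.
- block_black: Setting block with a black top, standing upright on the bench: a square steel foot 40 x 40 x 14 mm and on it an upright black head 26 (x) x 28 (y) mm, 65 mm tall in all, about 210 g, low centre of mass. Origin at the centre of its underside, z up. Grip it across its 26 mm thickness (its x), by the head. May be absent.
- slot_red: Slot for the red block: open wooden pocket in the rack, red labels in front, behind and on the board. Outside 54 x 54 x 25 mm high; inside 46 x 46 mm; floor 4 mm thick. Origin under its centre, 10 mm above the bench. A seated block has its x along the slot's x (either way) and its underside 4 mm above this origin. Five slots in a row along y, 56 mm apart, in varying order.
- slot_yellow: Slot for the yellow block: open wooden pocket in the rack, yellow labels in front, behind and on the board. Outside 54 x 54 x 25 mm high; inside 46 x 46 mm; floor 4 mm thick. Origin under its centre, 10 mm above the bench. A seated block has its x along the slot's x (either way) and its underside 4 mm above this origin. Five slots in a row along y, 56 mm apart, in varying order.
- slot_green: Slot for the green block: open wooden pocket in the rack, green labels in front, behind and on the board. Outside 54 x 54 x 25 mm high; inside 46 x 46 mm; floor 4 mm thick. Origin under its centre, 10 mm above the bench. A seated block has its x along the slot's x (either way) and its underside 4 mm above this origin. Five slots in a row along y, 56 mm apart, in varying order.
- slot_blue: Slot for the blue block: open wooden pocket in the rack, blue labels in front, behind and on the board. Outside 54 x 54 x 25 mm high; inside 46 x 46 mm; floor 4 mm thick. Origin under its centre, 10 mm above the bench. A seated block has its x along the slot's x (either way) and its underside 4 mm above this origin. Five slots in a row along y, 56 mm apart, in varying order.
- slot_black: Slot for the black block: open wooden pocket in the rack, black labels in front, behind and on the board. Outside 54 x 54 x 25 mm high; inside 46 x 46 mm; floor 4 mm thick. Origin under its centre, 10 mm above the bench. A seated block has its x along the slot's x (either way) and its underside 4 mm above this origin. Five slots in a row along y, 56 mm apart, in varying order.
- keeper (a joint): Flat aluminium keeper bar on an upright pivot at the rack's +y end, rad. 0: shut on its stop, lying over all five slots; grows to 1.6 swinging level away from the robot (anticlockwise from above) till it points to +x. 330 mm long, 22 wide, 8 thick; underside 82 mm above the bench, 3 mm over seated blocks. Stays where left; friction 0.15 N m.
- keeper_knob (a point): Middle of the upright orange knob on the keeper bar, a post 18 mm across and 46 mm tall standing on the bar (90 to 136 mm above the bench), 95 mm from the pivot; this point is 113 mm above the bench.
- keeper_pivot (a point): Pivot axis of the keeper bar, at the underside of the bar (82 mm above the bench), 65 mm beyond the last slot's centre. The rack's own y runs from the slots to here.
- roll: Roll of brick-red abrasive on a cardboard core, lying flat (hole upright): 60 mm outside diameter, 36 mm tall, hole 26 mm, about 130 g. Origin at the centre of its underside, z along the hole.
- spindle: Fixed steel spindle: round foot 90 mm across and 12 mm thick with a post 16 mm in diameter and pointed at the top, whose tip is 64 mm above the bench. Origin on the post's axis at bench height; a seated roll has its underside 12 mm above this origin.
- cone: Yellow turned wooden cone, 44 mm across, 72 mm tall, standing; origin under its centre. To be left alone.
- ink_jar: White jar with a black lid, 44 mm across, 46 mm tall; origin under its centre. To be left alone.
- tape_measure: Yellow tape-measure case, 62 x 36 x 58 mm; origin under its centre. To be left alone.
- glue: White glue bottle with an orange cap, 60 mm across, 150 mm tall; origin under its centre. To be left alone.
- driver: Red-handled screwdriver lying on the bench; to be left alone.
- turned_cup: Small turned wooden cup, 60 mm across, 45 mm tall; origin under its centre. To be left alone.
Things that resemble listed ones, but are neither listed nor needed, are in the scene too. Leave any purple look-alike of the block_blue alone. What is shaped like the block_black but purple or turquoise is not meant.

How it is judged (in metres and radians):
On the way, in this order (a step that is already met when the one before it is completed fails the run):
1. the keeper bar is swung open, past 1.3 rad (value of joint keeper above 1.3 rad), for 0.2 s.
2. with the bar still open, every setting block present stands fully home in the slot of its colour (horizontal distance between block_red and slot_red below 0.008 m and z of block_red in the frame of slot_red below 0.008 m and angle between each of block_red, block_yellow, block_green, block_blue, block_black's own z axis and vertical below 0.12 rad and horizontal distance between block_yellow and slot_yellow below 0.008 m and z of block_yellow in the frame of slot_yellow below 0.008 m and horizontal distance between block_green and slot_green below 0.008 m and z of block_green in the frame of slot_green below 0.008 m and horizontal distance between block_blue and slot_blue below 0.008 m and z of block_blue in the frame of slot_blue below 0.008 m and horizontal distance between block_black and slot_black below 0.008 m and z of block_black in the frame of slot_black below 0.008 m and linear speed of each of block_red, block_yellow, block_green, block_blue, block_black below 0.02 m/s and value of joint keeper above 0.9 rad), for 0.3 s.
3. the keeper bar is shut over the blocks (value of joint keeper below 0.07 rad), for 0.2 s.
At the end, for the whole second after the job is handed in: Each block in the slot of its colour (centre within 8 mm, underside at most 8 mm above slot origin, upright within 0.12 rad), bar shut (below 0.07 rad), roll on spindle (within 10 mm, underside at most 16 mm above spindle origin, tilt below 0.1 rad), all at rest (horizontal distance between block_red and slot_red below 0.008 m and z of block_red in the frame of slot_red below 0.008 m and angle between each of block_red, block_yellow, block_green, block_blue, block_black's own z axis and vertical below 0.12 rad and horizontal distance between block_yellow and slot_yellow below 0.008 m and z of block_yellow in the frame of slot_yellow below 0.008 m and horizontal distance between block_green and slot_green below 0.008 m and z of block_green in the frame of slot_green below 0.008 m and horizontal distance between block_blue and slot_blue below 0.008 m and z of block_blue in the frame of slot_blue below 0.008 m and horizontal distance between block_black and slot_black below 0.008 m and z of block_black in the frame of slot_black below 0.008 m and linear speed of each of block_red, block_yellow, block_green, block_blue, block_black, roll below 0.02 m/s and value of joint keeper below 0.07 rad and horizontal distance between roll and spindle below 0.01 m and z of roll in the frame of spindle below 0.016 m and angle between roll's own z axis and vertical below 0.1 rad); the robot touches nothing.
It fails at once if a bystander (cone, jar, tape measure, glue, screwdriver, cup) is moved more than 30 mm (distance of any of cone, ink_jar, tape_measure, glue, driver, turned_cup from where it was at the start of the episode above 0.03 m).
Of block_red, block_yellow, block_green, block_blue, block_black only 3 to 5 are there at a start; the rules pass over those that are not, and their reading is None.
At some moment in a run one of block_red, block_yellow, block_green, block_blue, block_black, roll may be knocked a few centimetres aside while the robot is not near it.
It also fails if it takes over 210 s, if anything falls off the work surface, if the arm or the gripper's body presses on something with over 40 N, if the wrist force passes 120 N, or if a joint passes its speed limit or range.

## Robot

A 6-joint arm with a two-finger parallel gripper is mounted at the origin on the work surface. World frame = base frame: x ahead of the robot, y to its left, z up, the work surface at z = 0. Lengths are in m, angles in degrees, forces in N, time in s.
With the tool pointing down it reaches from about 0.35 to 0.975 m from the base axis. Payload 7.1 kg.
Tool frame: the origin (TCP) lies on the centre line of the jaws, within the pads' length; the fingertips stand ctrl.finger_overhang ahead of it and the grasp point (between the pads) lies 6 mm ahead of it (ctrl.finger_overhang is the distance from the TCP to the fingertips, in m); z points along the fingers, y is the line along which they close (so a half turn about z gives the same grasp; the last joint's range is limited). The gripper opens to 88 mm and grips with 3 to 60 N. Pads are 20 mm wide; open, the fingers measure 115 mm over their backs; the gripper's body (75 mm by 178 mm) begins 61 mm behind the grasp point.
Start: joints at [75.573, 24.242, 93.386, -0, 62.372, -1.089], TCP at [0.144, 0.608, 0.248] pointing down, gripper open.
Joint ranges: [-172.04, 172.04], [-51.8, 120.97], [4.93, 147.93], [-75.15, 255.16], [6.16, 154.13], [-145.62, 145.62]. Speed limits (degrees/s): [136.94, 136.94, 172.46, 180, 180, 180].

## Interface

Orientations are given as [roll, pitch, yaw] about the fixed x, y, z axes, in that order (R = Rz(yaw) Ry(pitch) Rx(roll)).
In Python, from station import ctrl, eyes gives the robot as it stands. The module is installed in compiled form; this text tells all that it offers.
- The arm moves only by the shell command python3 -m handwheel 'ROWS'. ROWS is JSON, a list of rows, each an object of numbers: "x", "y", "z": the shift along the world's x, y, z in m; "wx", "wy", "wz": the turn, a rotation vector about the world's x, y, z in rad; "jaw": the finger opening in m, from 0 to 0.0878. A call has 1 to 8 rows; each row shifts and turns the commanded pose from where the row before left it; what a row does not reach is not made up. A row lasts 1/8 s, in which the tool goes at most 62.5 mm and 10.7 degrees, less where a joint would pass 70% of its speed; a pose out of reach is approached as far as the arm can. A call is refused whole if a number of a shift passes 0.0625 or a number of a turn 0.188, either way. A call with a gripper value outside its range is refused whole. The fingers move at their own pace and stop on an object; the grip force is fixed at half the most. Time passes only in rows, so rows that do not move let the fingers close. It gives the time, the measured TCP pose, the force, the opening and the grip force at its end, in the units of the state.
- ctrl.get_state(): the state, without advancing time (a new reading comes with each control period).
- eyes.capture(name): name is "scene" or "top"; returns a dict with "color" (420x560x3 uint8, red, green, blue), "K" (3x3 intrinsics, pixels), "xyz" and "orientation" of the camera in the world. Camera axes: x right, y down, z forward; pixel columns grow to the right and rows downward; lengths in m; the calibration is good to about 2 mm. A picture is of the moment at which its call begins. There is no depth.
- ctrl.close_job(): hands the job in; it is judged then, once.
The state is a dict: "time": time; "joints": joint angles; "dq": joint speeds; "tau": joint torques, N m; "tcp_pos": TCP position; "tool_rot": TCP orientation; "force": force on the tool from outside, world axes, zero at the start; "ft_torque": the same for the moment, N m; "gripper_width": finger opening in m; "grasp_force": force on a finger pad.
Only numpy, scipy, OpenCV 4.12 (cv2) and the standard library are available. Lean on these libraries where they do the work, as an engineer would, in place of code of your own. Each camera call takes 0.05 s, during which the arm holds its last target. There are 200 camera calls.

## Working session

There is one attempt and no reset: what is moved stays moved. The work goes in short steps, Python scripts to look and compute and a shell command to move; the robot and the scene stay as the last step left them, time stands still between calls to the robot, and variables do not carry over. Pictures are saved under pics/ and viewed, at most 14 in all, crops included, and the job is handed in when it is done.

```bash
mkdir -p pics; cat > h.py <<'E'
import numpy as np, cv2
from scipy.spatial.transform import Rotation as R
from station import ctrl, eyes
def cap(n,f=None):
    c=eyes.capture(n)
    if f: cv2.imwrite('pics/'+f+'.png',cv2.cvtColor(c['color'],cv2.COLOR_RGB2BGR))
    return c
def rot(c):
    o=np.array(c['orientation'],float)
    return o if o.shape==(3,3) else R.from_euler('xyz',o,degrees=True).as_matrix()
def ray(c,u,v,z):
    d=rot(c)@np.linalg.inv(c['K'])@np.array([u,v,1.]); p=np.array(c['xyz'])
    return p+d*(z-p[2])/d[2]
def proj(c,P):
    q=np.array(c['K'])@rot(c).T@(np.array(P)-c['xyz']); return q[:2]/q[2]
E
python3 - <<'E'
from h import *
for n in('scene','top'):
    c=cap(n,n+'1'); print(n,c['xyz'],c['orientation'],np.array(c['K']).tolist())
print(ctrl.get_state(),ctrl.finger_overhang)
E
```

```text
scene [ 1.10886575 -0.06127853  1.0236258 ] [-1.46076366e+02 -2.29485943e-02  7.97943776e+01] [[448.6984283084314, 0.0, 287.4977378558366], [0.0, 448.6984283084314, 222.89063677099531], [0.0, 0.0, 1.0]]
top [0.32281517 0.04855218 1.371574  ] [-171.67106801   -0.84424609  -89.34313859] [[444.8939451301674, 0.0, 282.0558791822369], [0.0, 444.8939451301674, 211.1236892220813], [0.0, 0.0, 1.0]]
{'time': 0.1, 'joints': array([ 7.55714198e+01,  2.42806362e+01,  9.34259601e+01, -6.95560835e-04,
        6.23729806e+01, -1.08825286e+00]), 'dq': array([-0.06006518, -0.06695933,  0.05460888,  0.04946736, -0.02392377,
        0.07119052]), 'tau': array([-7.51959033e-05, -5.45607805e+01, -2.74325413e+01,  6.45692577e-02,
        1.88226008e-02, -6.32777005e-05]), 'tcp_pos': array([0.14406771, 0.60769266, 0.24698055]), 'tool_rot': array([-1.79920426e+02, -8.95664074e-04,  1.66659995e+02]), 'force': array([-0.35284605,  0.87197322, -0.14568842]), 'ft_torque': array([-0.036659  , -0.03112133, -0.0032543 ]), 'grasp_force': 0.0, 'gripper_width': 0.08744242552342528} 0.025
```

View pics/scene1.png

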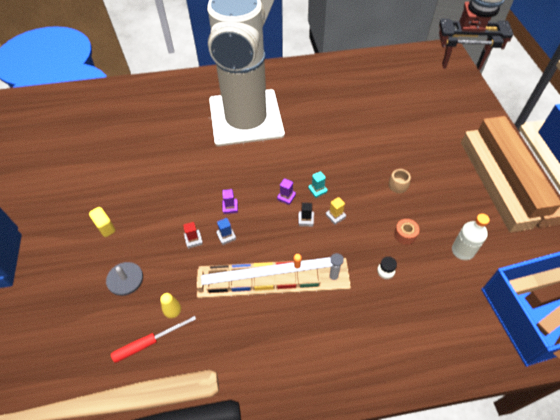

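View pics/top1.png

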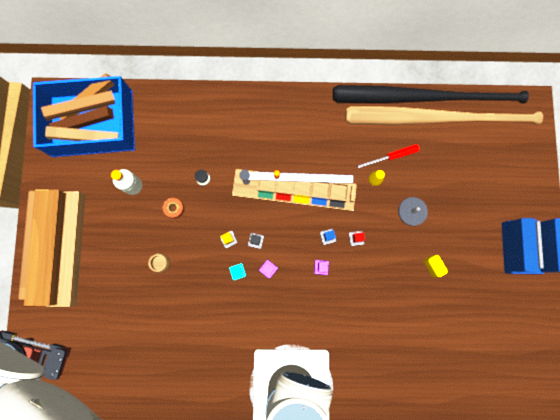

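Arm base sits at the bottom of the top view. The blocks out are yellow (228,239), black (256,240), blue (328,236) and red (358,238), with no green. The rack is at (233–356,170–210), roll (172,208), spindle (413,211). I'll crop closer.

```bash
python3 - <<'E'
from h import *
a=cv2.imread('pics/top1.png')[160:285,210:380]; cv2.imwrite('pics/t2.png',cv2.resize(a,None,fx=4.6,fy=4.6,interpolation=cv2.INTER_CUBIC))
a=cv2.imread('pics/scene1.png')[165:305,175:360]; cv2.imwrite('pics/s2.png',cv2.resize(a,None,fx=4.2,fy=4.2,interpolation=cv2.INTER_CUBIC))
E
```

```text
(no output)
```

View pics/t2.png

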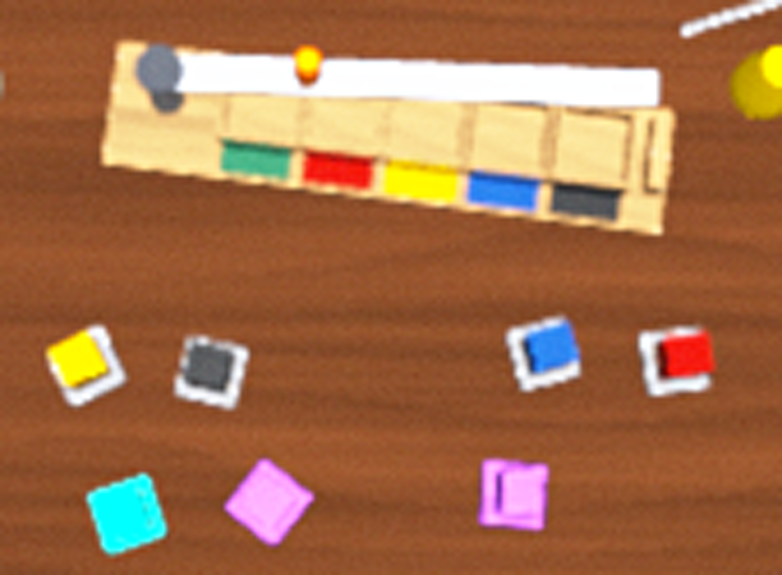

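View pics/s2.png

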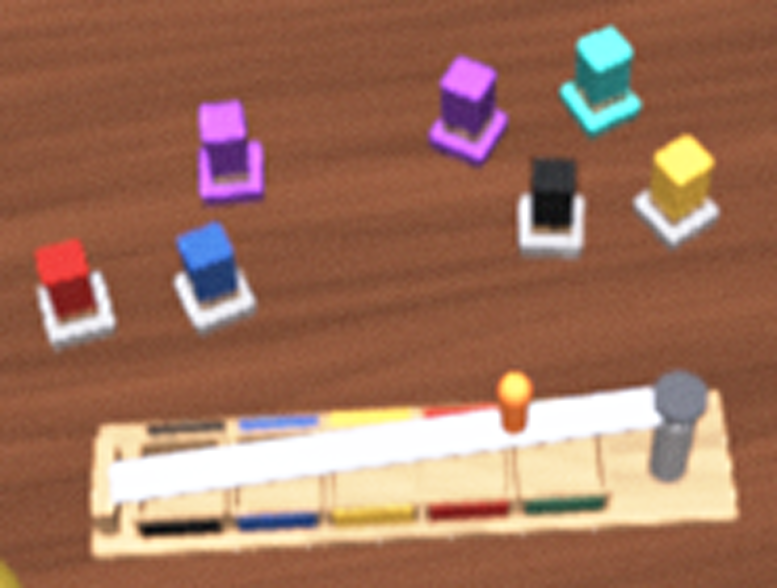

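Both crops show slot order from the pivot (+y) end: green, red, yellow, blue, black. The white-footed blocks are red, blue, black and yellow. I'll use corners from these crops: t2 scale 4.6 offset (210,160), s2 scale 4.2 offset (175,165).

```bash
cat >> h.py <<'E'
def tri(c1,p1,c2,p2):
    A=[];b=[]
    for c,p in((c1,p1),(c2,p2)):
        d=rot(c)@np.linalg.inv(c['K'])@np.array([p[0],p[1],1.]);d/=np.linalg.norm(d)
        M=np.eye(3)-np.outer(d,d);A.append(M);b.append(M@np.array(c['xyz']))
    x=np.linalg.lstsq(np.vstack(A),np.hstack(b),rcond=None)[0]
    return x
E
python3 - <<'E'
from h import *
np.set_printoptions(precision=4,suppress=True)
t=cap('top');s=cap('scene')
T=lambda u,v:(210+u/4.6-.4,160+v/4.6-.4); S=lambda u,v:(175+u/4.2-.4,165+v/4.2-.4)
print(proj(t,[0,0,0]))
B=dict(yellow=[(103,325),(75,405),(127,383)],black=[(187,335),(236,408),(249,347)],blue=[(507,330),(580,375),(520,391)],red=[(640,333),(712,386),(648,395)])
H=dict(yellow=(683,157),black=(554,177),blue=(206,245),red=(63,260))
HT=dict(yellow=(78,358),black=(209,364),blue=(552,346),red=(687,354))
for k,q in B.items():
    P=[ray(t,*T(*x),.014) for x in q]
    e=P[2]-P[1] if k!='x' else 0
    c=(P[0]+P[1])/2; e2=P[2]-P[1]
    print(k,'foot',c[:2],'diag',np.linalg.norm(P[0]-P[1]),'edge',np.linalg.norm(e2),np.degrees(np.arctan2(e2[1],e2[0]))%90,'scene head',ray(s,*S(*H[k]),.065)[:2],'top head',ray(t,*T(*HT[k]),.065)[:2])
print('board',[ray(t,*T(*x),.01)[:2] for x in[(118,42),(676,108),(660,233),(103,163)]])
print('board scene',[ray(s,*S(*x),.01)[:2] for x in[(98,425),(717,392),(738,515),(93,548)]])
print('knob top',tri(t,T(307,57),s,S(515,383)),'pivot cap',tri(t,T(158,67),s,S(680,392)))
print('bar end',[ray(t,*T(*x),.09)[:2] for x in[(660,68),(658,106)]],[ray(s,*S(*x),.09)[:2] for x in[(108,462),(113,497)]])
# roll, spindle
for n,c in(('top',t),('scene',s)):
    hsv=cv2.cvtColor(c['color'],cv2.COLOR_RGB2HSV)
    m=((hsv[...,0]<9)&(hsv[...,1]>140)&(hsv[...,2]>120)).astype(np.uint8)
    N,_,st,ce=cv2.connectedComponentsWithStats(m)
    for i in range(1,N):
        if st[i,4]>40: print(n,ce[i],st[i], ray(c,st[i,0]+st[i,2]/2-.5,st[i,1]+st[i,3]/2-.5,.03)[:2])
E
```

```text
[290.417  387.1754]
yellow foot [0.4339 0.1919] diag 0.05600621297258569 edge 0.03711637628216905 23.802568732910785 scene head [0.4318 0.1953] top head [0.434  0.1936]
black foot [0.4306 0.1107] diag 0.05856727772826757 edge 0.041355074941632965 78.9948595440675 scene head [0.4327 0.1118] top head [0.4312 0.11  ]
blue foot [ 0.446 -0.11 ] diag 0.05680570268077871 edge 0.04150438689146691 15.568026973932618 scene head [ 0.4454 -0.1085] top head [ 0.4456 -0.1096]
red foot [ 0.4425 -0.1984] diag 0.05898477572910865 edge 0.04323277231006059 8.669898740972144 scene head [ 0.441  -0.1954] top head [ 0.4416 -0.1963]
board [array([0.6546, 0.1789]), array([ 0.6143, -0.2014]), array([ 0.5281, -0.1895]), array([0.5708, 0.1868])]
board scene [array([ 0.5276, -0.189 ]), array([0.572 , 0.1878]), array([0.655 , 0.1793]), array([ 0.6089, -0.1974])]
knob top [0.6155 0.0501 0.1388] pivot cap [0.6166 0.1447 0.1012]
bar end [array([ 0.6232, -0.1768]), array([ 0.5983, -0.1752])] [array([ 0.5978, -0.175 ]), array([ 0.6198, -0.1738])]
top [403.3533 151.6267] [386 144  34  17 300] [ 0.7111 -0.3428]
top [282.9429 196.4   ] [276 193  15   8 105] [0.5648 0.0287]
top [359.5684 236.6526] [354 231  12  11  95] [ 0.4465 -0.2046]
top [ 28.0746 351.2388] [ 24 347   9  11  67] [0.0981 0.7604]
scene [190.0388 229.7282] [182 221  15  20 206] [ 0.4291 -0.2025]
scene [404.6875 238.325 ] [395 226  23  19 160] [0.5438 0.3565]
scene [285.8955 286.194 ] [277 284  19   5  67] [0.6331 0.0211]
scene [132.4323 347.7527] [110 332  48  33 643] [ 0.7234 -0.3431]
```

```bash
python3 -m handwheel '[{"x":0.0337,"y":-0.0398,"wz":-0.0956,"jaw":0.04},{"x":0.0337,"y":-0.0398,"wz":-0.0956},{"x":0.0337,"y":-0.0398,"wz":-0.0956},{"x":0.0337,"y":-0.0398,"wz":-0.0956},{"x":0.0337,"y":-0.0398,"wz":-0.0956},{"x":0.0337,"y":-0.0398,"wz":-0.0956},{"x":0.0337,"y":-0.0398,"wz":-0.0956},{}]'
python3 -m handwheel '[{"x":0.0337,"y":-0.0398,"wz":-0.0956,"jaw":0.04},{"x":0.0337,"y":-0.0398,"wz":-0.0956},{"x":0.0337,"y":-0.0398,"wz":-0.0956},{"x":0.0337,"y":-0.0398,"wz":-0.0956},{"x":0.0337,"y":-0.0398,"wz":-0.0956},{"x":0.0337,"y":-0.0398,"wz":-0.0956},{"x":0.0337,"y":-0.0398,"wz":-0.0956},{}]'
```

```text
validation failed for argument at $[0]...
validation failed for argument at $[0]...
```

```bash
python3 -m handwheel '[{"x":0.0337,"y":-0.0398,"z":0,"wx":0,"wy":0,"wz":-0.0956,"jaw":0.04}]'; python3 -m handwheel '[{"x":0.0337,"y":-0.0398,"wz":-0.0956}]';python3 -m handwheel --help
```

```text
time: 0.32
tcp_pos: [0.177, 0.5697, 0.2474]
tool_rot: [179.9, -0.0, 161.3]
force: [0.8, -1.3, -0.6]
gripper_width: 0.0809
grasp_force: 0.0validation failed for argument at $[0]...
invalid input: not JSON, or not a number
```

```bash
python3 -m handwheel '[{"x":0.0398,"y":-0.047,"z":0,"wx":0,"wy":0,"wz":-0.113,"jaw":0.04},{"x":0.0398,"y":-0.047,"z":0,"wx":0,"wy":0,"wz":-0.113,"jaw":0.04},{"x":0.0398,"y":-0.047,"z":0,"wx":0,"wy":0,"wz":-0.113,"jaw":0.04},{"x":0.0398,"y":-0.047,"z":0,"wx":0,"wy":0,"wz":-0.113,"jaw":0.04},{"x":0.0398,"y":-0.047,"z":0,"wx":0,"wy":0,"wz":-0.113,"jaw":0.04},{"x":0.0398,"y":-0.047,"z":0,"wx":0,"wy":0,"wz":-0.113,"jaw":0.04},{"x":0.0398,"y":-0.047,"z":0,"wx":0,"wy":0,"wz":-0.113,"jaw":0.04},{"x":0.0398,"y":-0.047,"z":0,"wx":0,"wy":0,"wz":-0.113,"jaw":0.04}]'
python3 -m handwheel '[{"x":0.0398,"y":-0.047,"z":0,"wx":0,"wy":0,"wz":-0.113,"jaw":0.04},{"x":0.0398,"y":-0.047,"z":0,"wx":0,"wy":0,"wz":-0.113,"jaw":0.04},{"x":0.0398,"y":-0.047,"z":0,"wx":0,"wy":0,"wz":-0.113,"jaw":0.04},{"x":0,"y":0,"z":0,"wx":0,"wy":0,"wz":0,"jaw":0.04}]'
```

```text
time: 1.32
tcp_pos: [0.4974, 0.1906, 0.2478]
tool_rot: [180.0, -0.0, 109.2]
force: [0.7, 0.4, 0.5]
gripper_width: 0.0402
grasp_force: 0.0
time: 1.82
tcp_pos: [0.6179, 0.048, 0.2474]
tool_rot: [179.9, 0.0, 89.7]
force: [-0.1, 0.4, -0.1]
gripper_width: 0.04
grasp_force: 0.0
```

```bash
python3 -m handwheel '[{"x":-0.002,"y":0.002,"z":-0.04,"wx":0,"wy":0,"wz":0,"jaw":0.04},{"x":0,"y":0,"z":-0.04,"wx":0,"wy":0,"wz":0,"jaw":0.04},{"x":0,"y":0,"z":-0.04,"wx":0,"wy":0,"wz":0,"jaw":0.04},{"x":0,"y":0,"z":0,"wx":0,"wy":0,"wz":0,"jaw":0.03},{"x":0,"y":0,"z":0,"wx":0,"wy":0,"wz":0,"jaw":0.03}]'
python3 -m handwheel '[{"x":0.0172,"y":0.0016,"z":0,"wx":0,"wy":0,"wz":0.1825,"jaw":0.03},{"x":0.0167,"y":0.0047,"z":0,"wx":0,"wy":0,"wz":0.1825,"jaw":0.03}]'
```

```text
time: 2.45
tcp_pos: [0.6141, 0.0539, 0.1289]
tool_rot: [179.9, -0.0, 90.0]
force: [0.5, 0.1, 0.6]
gripper_width: 0.0301
grasp_force: 0.0
time: 2.7
tcp_pos: [0.648, 0.0597, 0.1298]
tool_rot: [180.0, 0.0, 111.2]
force: [-2.3, 0.3, -0.6]
gripper_width: 0.0301
grasp_force: 1.1
```

```bash
python3 -m handwheel '[{"x":0.0156,"y":0.0056,"z":0,"wx":0,"wy":0,"wz":0.1825,"jaw":0.03},{"x":0.0139,"y":0.0093,"z":0,"wx":0,"wy":0,"wz":0.1825,"jaw":0.03},{"x":0.0118,"y":0.0117,"z":0,"wx":0,"wy":0,"wz":0.1825,"jaw":0.03}]'
python3 -m handwheel '[{"x":0.0093,"y":0.0136,"z":0,"wx":0,"wy":0,"wz":0.1825,"jaw":0.03},{"x":0.0065,"y":0.0161,"z":0,"wx":0,"wy":0,"wz":0.1825,"jaw":0.03},{"x":0.0035,"y":0.0170,"z":0,"wx":0,"wy":0,"wz":0.1825,"jaw":0.03},{"x":0,"y":0,"z":0,"wx":0,"wy":0,"wz":0,"jaw":0.03},{"x":0,"y":0,"z":0,"wx":0,"wy":0,"wz":0,"jaw":0.03}]'
```

```text
time: 3.08
tcp_pos: [0.6896, 0.0865, 0.13]
tool_rot: [180.0, 0.1, 142.6]
force: [-2.7, -0.9, 0.7]
gripper_width: 0.0301
grasp_force: 1.0
time: 3.7
tcp_pos: [0.7085, 0.1329, 0.1291]
tool_rot: [180.0, 0.1, 173.4]
force: [0.2, -0.4, -0.5]
gripper_width: 0.03
grasp_force: 0.0
```

```bash
python3 -m handwheel '[{"x":0,"y":0.007,"z":0,"wx":0,"wy":0,"wz":0.05,"jaw":0.03},{"x":0,"y":0,"z":0,"wx":0,"wy":0,"wz":0,"jaw":0.05},{"x":0,"y":0,"z":0.06,"wx":0,"wy":0,"wz":0,"jaw":0.06},{"x":0,"y":0,"z":0.06,"wx":0,"wy":0,"wz":0,"jaw":0.06}]'
python3 -m handwheel '[{"x":-0.0457,"y":0.0089,"z":0,"wx":0,"wy":0,"wz":-0.182,"jaw":0.06},{"x":-0.0457,"y":0.0089,"z":0,"wx":0,"wy":0,"wz":-0.182,"jaw":0.06},{"x":-0.0457,"y":0.0089,"z":0,"wx":0,"wy":0,"wz":-0.182,"jaw":0.06},{"x":-0.0457,"y":0.0089,"z":0,"wx":0,"wy":0,"wz":-0.182,"jaw":0.06},{"x":-0.0457,"y":0.0089,"z":0,"wx":0,"wy":0,"wz":-0.182,"jaw":0.06},{"x":-0.0457,"y":0.0089,"z":0,"wx":0,"wy":0,"wz":-0.182,"jaw":0.06},{"x":0,"y":0,"z":0,"wx":0,"wy":0,"wz":0,"jaw":0.06}]'
python3 - <<'E'
from h import *
for n,(r,c),f in(('top',((140,255),(210,380)),4.6),('scene',((195,315),(185,375)),4.2)):
    a=cap(n,n+'3'); a=cv2.imread(f'pics/{n}3.png')[r[0]:r[1],c[0]:c[1]]
    cv2.imwrite(f'pics/{n}3c.png',cv2.resize(a,None,fx=f,fy=f,interpolation=cv2.INTER_CUBIC))
E
```

```text
time: 4.2
tcp_pos: [0.7076, 0.1393, 0.2484]
tool_rot: [-180.0, -0.1, 176.3]
force: [0.6, 1.1, 0.3]
gripper_width: 0.0564
grasp_force: 0.0
time: 5.08
tcp_pos: [0.4312, 0.193, 0.2479]
tool_rot: [-179.9, -0.0, 113.8]
force: [0.6, 0.1, 0.7]
gripper_width: 0.06
grasp_force: 0.0
```

View pics/top3c.png

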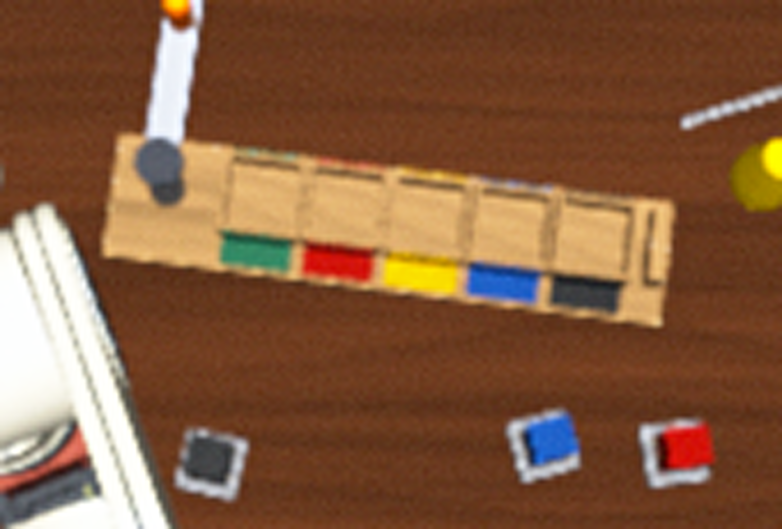

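View pics/scene3c.png

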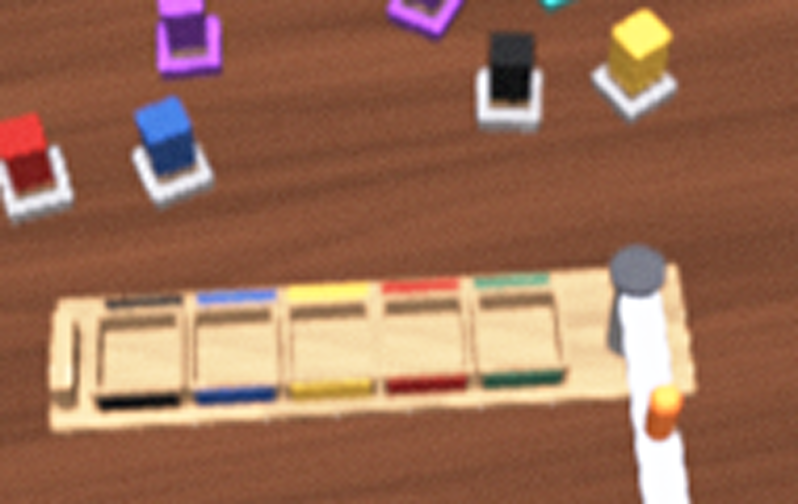

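The bar is wide open and all five pockets are visible. In the top crop the yellow pocket's rim is about (387–468,175–261); in the scene crop it is about (288–370,294–385). Now I'll cast the rim corners at z=0.035.

```bash
python3 - <<'E'
from h import *
np.set_printoptions(precision=4,suppress=True)
t=cap('top');s=cap('scene')
T=lambda u,v:(210+u/4.6-.4,140+v/4.6-.4); S=lambda u,v:(185+u/4.2-.4,195+v/4.2-.4)
TT=dict(blue=[(470,264),(540,273),(550,192),(478,186)],yellow=[(387,253),(460,261),(468,184),(397,175)],red=[(305,243),(375,250),(385,172),(314,165)])
SS=dict(black=[(105,307),(182,303),(180,394),(98,397)],blue=[(197,302),(275,299),(274,388),(194,392)],yellow=[(288,297),(370,294),(370,381),(288,385)],red=[(383,292),(459,289),(467,376),(385,381)])
for n,c,f,D in(('t',t,T,TT),('s',s,S,SS)):
    for k,q in D.items():
        P=np.array([ray(c,*f(*x),.035)[:2] for x in q]); print(n,k,P.mean(0),'dx',np.linalg.norm((P[2]+P[3]-P[0]-P[1])/2),'dy',np.linalg.norm((P[1]+P[2]-P[0]-P[3])/2))
print('pivot',tri(t,T(159,160),s,S(638,271)),'knob',tri(t,T(176,4),s,S(666,394)))
u=np.array([-.113,-.994])
for i,k in enumerate(['green','red','yellow','blue','black']): print(k,np.array([.6166,.1447])+u*(.065+.056*i))
E
```

```text
t blue [ 0.5879 -0.0854] dx 0.054309970307125276 dy 0.04753192280697059
t yellow [ 0.5942 -0.0311] dx 0.052972660730789906 dy 0.04826951329736381
t red [0.6007 0.0244] dx 0.0533618354555174 dy 0.04718353031225466
s black [ 0.5843 -0.1391] dx 0.058891852045338235 dy 0.04626889411293302
s blue [ 0.5908 -0.0848] dx 0.058426893762700896 dy 0.04613144487585359
s yellow [ 0.5967 -0.0301] dx 0.05733371932025682 dy 0.04805339136243964
s red [0.6034 0.0249] dx 0.05789928993938382 dy 0.04642693078835333
pivot [0.6171 0.1447 0.0964] knob [0.7092 0.1339 0.1311]
green [0.6093 0.0801]
red [0.6029 0.0244]
yellow [ 0.5966 -0.0312]
blue [ 0.5903 -0.0869]
black [ 0.5839 -0.1426]
```

```bash
python3 -m handwheel '[{"x":0.0025,"y":0,"z":-0.045,"wx":0,"wy":0,"wz":0,"jaw":0.06},{"x":0,"y":0,"z":-0.05,"wx":0,"wy":0,"wz":0,"jaw":0.06},{"x":0,"y":0,"z":-0.05,"wx":0,"wy":0,"wz":0,"jaw":0.06},{"x":0,"y":0,"z":-0.05,"wx":0,"wy":0,"wz":0,"jaw":0.06},{"x":0,"y":0,"z":0,"wx":0,"wy":0,"wz":0,"jaw":0.06}]'
python3 -m handwheel '[{"x":0,"y":0,"z":0,"wx":0,"wy":0,"wz":0,"jaw":0.01},{"x":0,"y":0,"z":0,"wx":0,"wy":0,"wz":0,"jaw":0.01},{"x":0,"y":0,"z":0,"wx":0,"wy":0,"wz":0,"jaw":0.01},{"x":0,"y":0,"z":0,"wx":0,"wy":0,"wz":0,"jaw":0.01}]'
```

```text
time: 5.9
tcp_pos: [0.4348, 0.192, 0.0494]
tool_rot: [-179.5, -0.0, 113.9]
force: [0.4, -0.9, 0.5]
gripper_width: 0.0603
grasp_force: 0.0
time: 6.4
tcp_pos: [0.4367, 0.1935, 0.0538]
tool_rot: [179.9, 0.0, 113.9]
force: [-2.6, -1.7, 11.4]
gripper_width: 0.0257
grasp_force: 29.9
```

```bash
python3 -m handwheel '[{"x":0,"y":0,"z":0.05,"wx":0,"wy":0,"wz":0,"jaw":0.01},{"x":0,"y":0,"z":0.05,"wx":0,"wy":0,"wz":0,"jaw":0.01},{"x":0.0317,"y":-0.0449,"z":0,"wx":0,"wy":0,"wz":-0.106,"jaw":0.01},{"x":0.0317,"y":-0.0449,"z":0,"wx":0,"wy":0,"wz":-0.106,"jaw":0.01},{"x":0.0317,"y":-0.0449,"z":0,"wx":0,"wy":0,"wz":-0.106,"jaw":0.01},{"x":0.0317,"y":-0.0449,"z":0,"wx":0,"wy":0,"wz":-0.106,"jaw":0.01},{"x":0.0317,"y":-0.0449,"z":0,"wx":0,"wy":0,"wz":-0.106,"jaw":0.01},{"x":0,"y":0,"z":0,"wx":0,"wy":0,"wz":0,"jaw":0.01}]'
python3 -m handwheel '[{"x":0,"y":0,"z":0,"wx":0,"wy":0,"wz":0,"jaw":0.01},{"x":0,"y":0,"z":0,"wx":0,"wy":0,"wz":0,"jaw":0.01}]'
```

```text
time: 7.4
tcp_pos: [0.5969, -0.0341, 0.1529]
tool_rot: [179.9, 0.0, 83.3]
force: [-0.4, 0.9, -2.3]
gripper_width: 0.0259
grasp_force: 30.0
time: 7.65
tcp_pos: [0.5939, -0.03, 0.1525]
tool_rot: [-179.9, -0.0, 83.6]
force: [0.2, 0.4, -2.7]
gripper_width: 0.0257
grasp_force: 30.0
```

```bash
python3 -m handwheel '[{"x":0.0005,"y":0,"z":-0.03,"wx":0,"wy":0,"wz":0,"jaw":0.01},{"x":0,"y":0,"z":-0.03,"wx":0,"wy":0,"wz":0,"jaw":0.01},{"x":0,"y":0,"z":-0.014,"wx":0,"wy":0,"wz":0,"jaw":0.01},{"x":0,"y":0,"z":-0.006,"wx":0,"wy":0,"wz":0,"jaw":0.01},{"x":0,"y":0,"z":-0.006,"wx":0,"wy":0,"wz":0,"jaw":0.01},{"x":0,"y":0,"z":0,"wx":0,"wy":0,"wz":0,"jaw":0.01}]'
```

```text
time: 8.4
tcp_pos: [0.596, -0.031, 0.0675]
tool_rot: [179.9, -0.0, 83.6]
force: [0.7, -0.2, -3.0]
gripper_width: 0.026
grasp_force: 30.0
```

```bash
python3 -m handwheel '[{"x":0,"y":0,"z":0,"wx":0,"wy":0,"wz":0,"jaw":0.06},{"x":0,"y":0,"z":0,"wx":0,"wy":0,"wz":0,"jaw":0.06},{"x":0,"y":0,"z":0.05,"wx":0,"wy":0,"wz":0,"jaw":0.06},{"x":0,"y":0,"z":0.05,"wx":0,"wy":0,"wz":0,"jaw":0.06},{"x":-0.0411,"y":0.0355,"z":0,"wx":0,"wy":0,"wz":-0.0195,"jaw":0.06},{"x":-0.0411,"y":0.0355,"z":0,"wx":0,"wy":0,"wz":-0.0195,"jaw":0.06},{"x":-0.0411,"y":0.0355,"z":0,"wx":0,"wy":0,"wz":-0.0195,"jaw":0.06},{"x":-0.041,"y":0.0353,"z":0,"wx":0,"wy":0,"wz":-0.0195,"jaw":0.06}]'
cat >> h.py <<'E'
def chk(ref,f):
    """report where the scene view differs from a reference picture"""
    c=cap('scene',f); a=cv2.imread(ref).astype(int); b=cv2.imread('pics/'+f+'.png').astype(int)
    d=(np.abs(a-b).max(2)>45).astype(np.uint8); d=cv2.dilate(d,np.ones((3,3)))
    N,_,st,ce=cv2.connectedComponentsWithStats(d)
    for i in range(1,N):
        if st[i,4]>35: print('changed',st[i].tolist())
E
python3 - <<'E'
from h import *
chk('pics/scene3.png','scene4')
c=cap('scene')
for n,p in dict(yellow=(.434,.192,.03),black=(.431,.111,.03),blue=(.446,-.11,.03),red=(.442,-.198,.03),roll=(.545,.36,.02),slotY=(.595,-.031,.05)).items(): print(n,proj(c,p).round())
E
```

```text
time: 9.4
tcp_pos: [0.4301, 0.1115, 0.1671]
tool_rot: [179.9, -0.0, 79.0]
force: [-0.0, 0.4, 0.5]
gripper_width: 0.0599
grasp_force: 0.0
changed [254, 0, 151, 200, 17066]
changed [194, 8, 26, 57, 460]
changed [213, 17, 26, 27, 193]
changed [223, 54, 13, 9, 54]
changed [325, 196, 22, 29, 439]
changed [256, 260, 13, 4, 50]
changed [254, 266, 20, 20, 337]
yellow [335. 210.]
black [306. 214.]
blue [225. 231.]
red [191. 234.]
roll [407. 237.]
slotY [262. 272.]
```

View pics/scene4.png

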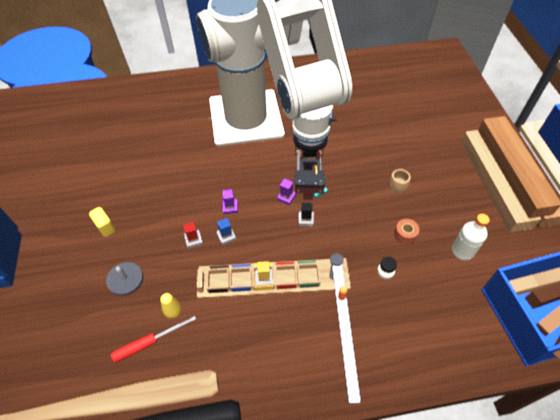

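Yellow stands in its pocket at (263,272), and nothing else has moved. The gripper is over black at (306,214).

```bash
python3 -m handwheel '[{"x":0,"y":0,"z":-0.04,"wx":0,"wy":0,"wz":0,"jaw":0.06},{"x":0,"y":0,"z":-0.04,"wx":0,"wy":0,"wz":0,"jaw":0.06},{"x":0,"y":0,"z":-0.034,"wx":0,"wy":0,"wz":0,"jaw":0.06},{"x":0,"y":0,"z":0,"wx":0,"wy":0,"wz":0,"jaw":0.06},{"x":0,"y":0,"z":0,"wx":0,"wy":0,"wz":0,"jaw":0.01},{"x":0,"y":0,"z":0,"wx":0,"wy":0,"wz":0,"jaw":0.01},{"x":0,"y":0,"z":0,"wx":0,"wy":0,"wz":0,"jaw":0.01},{"x":0,"y":0,"z":0,"wx":0,"wy":0,"wz":0,"jaw":0.01}]'

```

```text
time: 10.5
tcp_pos: [0.4316, 0.1107, 0.0534]
tool_rot: [179.9, -0.0, 79.1]
force: [-1.3, -0.9, 7.8]
gripper_width: 0.026
grasp_force: 29.9
```

```bash
python3 -m handwheel '[{"x":0,"y":0,"z":0.055,"wx":0,"wy":0,"wz":0,"jaw":0.01},{"x":0,"y":0,"z":0.055,"wx":0,"wy":0,"wz":0,"jaw":0.01},{"x":0.0304,"y":-0.0504,"z":0,"wx":0,"wy":0,"wz":0.0155,"jaw":0.01},{"x":0.0304,"y":-0.0504,"z":0,"wx":0,"wy":0,"wz":0.0155,"jaw":0.01},{"x":0.0304,"y":-0.0504,"z":0,"wx":0,"wy":0,"wz":0.0155,"jaw":0.01},{"x":0.0304,"y":-0.0504,"z":0,"wx":0,"wy":0,"wz":0.0155,"jaw":0.01},{"x":0.0304,"y":-0.0504,"z":0,"wx":0,"wy":0,"wz":0.0155,"jaw":0.01},{"x":0,"y":0,"z":0,"wx":0,"wy":0,"wz":0,"jaw":0.01}]'
python3 -m handwheel '[{"x":0,"y":0,"z":-0.03,"wx":0,"wy":0,"wz":0,"jaw":0.01},{"x":0,"y":0,"z":-0.03,"wx":0,"wy":0,"wz":0,"jaw":0.01},{"x":0,"y":0,"z":-0.018,"wx":0,"wy":0,"wz":0,"jaw":0.01},{"x":0,"y":0,"z":-0.008,"wx":0,"wy":0,"wz":0,"jaw":0.01},{"x":0,"y":0,"z":-0.006,"wx":0,"wy":0,"wz":0,"jaw":0.01},{"x":0,"y":0,"z":-0.004,"wx":0,"wy":0,"wz":0,"jaw":0.01},{"x":0,"y":0,"z":0,"wx":0,"wy":0,"wz":0,"jaw":0.01}]'
```

```text
time: 11.5
tcp_pos: [0.5849, -0.1448, 0.1627]
tool_rot: [179.9, 0.0, 83.3]
force: [-0.9, -0.1, -1.8]
gripper_width: 0.0258
grasp_force: 29.9
time: 12.38
tcp_pos: [0.5834, -0.1414, 0.067]
tool_rot: [180.0, 0.0, 83.5]
force: [-0.5, 0.8, -1.0]
gripper_width: 0.026
grasp_force: 30.0
```

```bash
python3 -m handwheel '[{"x":0,"y":0,"z":0,"wx":0,"wy":0,"wz":0,"jaw":0.06},{"x":0,"y":0,"z":0,"wx":0,"wy":0,"wz":0,"jaw":0.06},{"x":0,"y":0,"z":0.05,"wx":0,"wy":0,"wz":0,"jaw":0.06},{"x":0,"y":0,"z":0.05,"wx":0,"wy":0,"wz":0,"jaw":0.06},{"x":-0.0457,"y":0.0105,"z":0,"wx":0,"wy":0,"wz":0.128,"jaw":0.06},{"x":-0.0457,"y":0.0105,"z":0,"wx":0,"wy":0,"wz":0.128,"jaw":0.06},{"x":-0.0457,"y":0.0105,"z":0,"wx":0,"wy":0,"wz":0.128,"jaw":0.06},{"x":0,"y":0,"z":0,"wx":0,"wy":0,"wz":0,"jaw":0.06}]'
python3 - <<'E'
from h import *
chk('pics/scene3.png','scene5')
E
```

```text
time: 13.38
tcp_pos: [0.4427, -0.109, 0.1667]
tool_rot: [-179.9, -0.1, 105.5]
force: [0.6, -0.1, -0.2]
gripper_width: 0.0599
grasp_force: 0.0
changed [158, 0, 85, 218, 10778]
changed [243, 0, 37, 46, 975]
changed [254, 0, 151, 175, 11644]
changed [325, 196, 22, 29, 434]
changed [297, 202, 19, 26, 407]
changed [256, 260, 14, 4, 53]
changed [209, 264, 19, 24, 416]
changed [254, 266, 20, 20, 339]
```

```bash
python3 -m handwheel '[{"x":0,"y":0,"z":-0.04,"wx":0,"wy":0,"wz":0,"jaw":0.06},{"x":0,"y":0,"z":-0.04,"wx":0,"wy":0,"wz":0,"jaw":0.06},{"x":0,"y":0,"z":-0.034,"wx":0,"wy":0,"wz":0,"jaw":0.06},{"x":0,"y":0,"z":0,"wx":0,"wy":0,"wz":0,"jaw":0.06},{"x":0,"y":0,"z":0,"wx":0,"wy":0,"wz":0,"jaw":0.01},{"x":0,"y":0,"z":0,"wx":0,"wy":0,"wz":0,"jaw":0.01},{"x":0,"y":0,"z":0,"wx":0,"wy":0,"wz":0,"jaw":0.01},{"x":0,"y":0,"z":0,"wx":0,"wy":0,"wz":0,"jaw":0.01}]'
python3 -m handwheel '[{"x":0,"y":0,"z":0.055,"wx":0,"wy":0,"wz":0,"jaw":0.01},{"x":0,"y":0,"z":0.055,"wx":0,"wy":0,"wz":0,"jaw":0.01},{"x":0.0477,"y":0.0078,"z":0,"wx":0,"wy":0,"wz":-0.128,"jaw":0.01},{"x":0.0477,"y":0.0078,"z":0,"wx":0,"wy":0,"wz":-0.128,"jaw":0.01},{"x":0.0477,"y":0.0078,"z":0,"wx":0,"wy":0,"wz":-0.128,"jaw":0.01},{"x":0,"y":0,"z":0,"wx":0,"wy":0,"wz":0,"jaw":0.01},{"x":0,"y":0,"z":0,"wx":0,"wy":0,"wz":0,"jaw":0.01}]'
```

```text
time: 14.42
tcp_pos: [0.4466, -0.11, 0.0534]
tool_rot: [179.9, 0.0, 105.5]
force: [-1.3, -0.6, 7.7]
gripper_width: 0.0256
grasp_force: 30.0
time: 15.3
tcp_pos: [0.5879, -0.0863, 0.162]
tool_rot: [-179.9, -0.0, 83.6]
force: [-0.8, 0.4, -2.4]
gripper_width: 0.0258
grasp_force: 30.0
```

Place blue, then hover over red at (0.442,-0.1975), jaw 8.7°.

```bash
python3 -m handwheel '[{"x":0,"y":0,"z":-0.03,"wx":0,"wy":0,"wz":0,"jaw":0.01},{"x":0,"y":0,"z":-0.03,"wx":0,"wy":0,"wz":0,"jaw":0.01},{"x":0,"y":0,"z":-0.018,"wx":0,"wy":0,"wz":0,"jaw":0.01},{"x":0,"y":0,"z":-0.008,"wx":0,"wy":0,"wz":0,"jaw":0.01},{"x":0,"y":0,"z":-0.006,"wx":0,"wy":0,"wz":0,"jaw":0.01},{"x":0,"y":0,"z":-0.004,"wx":0,"wy":0,"wz":0,"jaw":0.01},{"x":0,"y":0,"z":0,"wx":0,"wy":0,"wz":0,"jaw":0.01}]'
python3 -m handwheel '[{"x":0,"y":0,"z":0,"wx":0,"wy":0,"wz":0,"jaw":0.06},{"x":0,"y":0,"z":0,"wx":0,"wy":0,"wz":0,"jaw":0.06},{"x":0,"y":0,"z":0.05,"wx":0,"wy":0,"wz":0,"jaw":0.06},{"x":0,"y":0,"z":0.05,"wx":0,"wy":0,"wz":0,"jaw":0.06},{"x":-0.049,"y":-0.037,"z":0,"wx":0,"wy":0,"wz":0.0885,"jaw":0.06},{"x":-0.049,"y":-0.037,"z":0,"wx":0,"wy":0,"wz":0.0885,"jaw":0.06},{"x":-0.049,"y":-0.037,"z":0,"wx":0,"wy":0,"wz":0.0885,"jaw":0.06},{"x":0,"y":0,"z":0,"wx":0,"wy":0,"wz":0,"jaw":0.06}]'
python3 - <<'E'
from h import *
chk('pics/scene3.png','scene6')
E
```

```text
time: 16.18
tcp_pos: [0.5963, -0.0882, 0.0742]
tool_rot: [179.1, 0.1, 83.5]
force: [3.7, -1.7, 41.1]
gripper_width: 0.0369
grasp_force: 32.4
time: 17.18
tcp_pos: [0.4383, -0.1989, 0.167]
tool_rot: [-179.9, -0.0, 98.5]
force: [0.2, 0.4, 0.1]
gripper_width: 0.0603
grasp_force: 0.0
changed [105, 0, 171, 222, 14670]
changed [283, 1, 5, 13, 49]
changed [243, 0, 162, 174, 11908]
changed [222, 55, 10, 8, 48]
changed [325, 196, 22, 29, 446]
changed [297, 202, 19, 26, 409]
changed [215, 216, 22, 29, 457]
changed [256, 260, 13, 4, 49]
changed [208, 264, 20, 24, 411]
changed [230, 267, 20, 19, 346]
changed [254, 266, 20, 20, 334]
```

```bash
python3 - <<'E'
from h import *
a=cv2.imread('pics/scene6.png')[205:305,180:350]; cv2.imwrite('pics/s6c.png',cv2.resize(a,None,fx=4.5,fy=4.5,interpolation=cv2.INTER_CUBIC))
E
```

```text
(no output)
```

View pics/s6c.png

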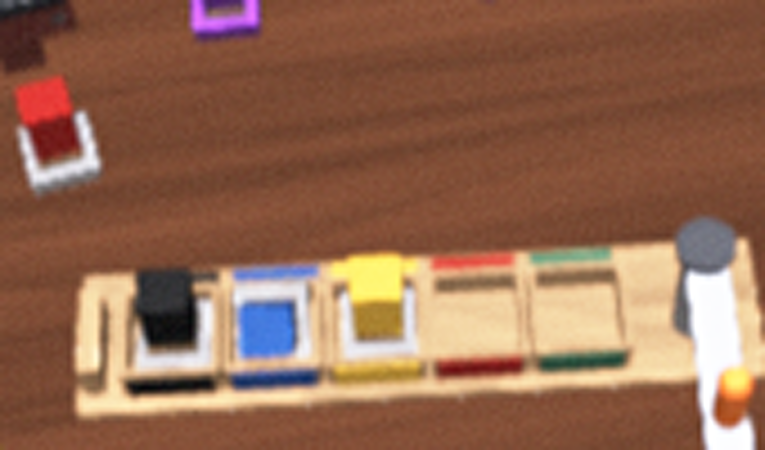

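Blue has jammed: its pocket at about (268,328) in the crop shows the head leaning toward the camera (+x), so the −x foot edge is hung on the near rim. Black and yellow look seated. I'll check their heads and blue's lean in numbers.

```bash
python3 - <<'E'
from h import *
np.set_printoptions(precision=4,suppress=True)
s=cap('scene');t=cap('top','top6')
S=lambda u,v:(180+u/4.5-.4,205+v/4.5-.4)
print('black',ray(s,*S(165,281),.079),'yellow',ray(s,*S(376,268),.079),'blue head @.08',ray(s,*S(268,328),.08))
def blobs(c,lo,hi,box,z):
    h=cv2.cvtColor(c['color'],cv2.COLOR_RGB2HSV); m=cv2.inRange(h,lo,hi); k=np.zeros_like(m); k[box[1]:box[3],box[0]:box[2]]=1; m*=k
    N,_,st,ce=cv2.connectedComponentsWithStats(m)
    for i in range(1,N):
        if st[i,4]>12: print(st[i].tolist(),ce[i],ray(c,*ce[i],z))
print('blue top');blobs(t,(100,120,60),(125,255,255),(290,160,345,215),.08)
print('yellow top');blobs(t,(22,140,80),(34,255,255),(270,160,345,215),.079)
print('blue scene');blobs(s,(100,120,60),(125,255,255),(215,255,265,300),.08)
E
python3 -c "
import cv2;a=cv2.imread('pics/top6.png')[160:260,220:370];cv2.imwrite('pics/t6c.png',cv2.resize(a,None,fx=5,fy=5,interpolation=cv2.INTER_CUBIC))"
```

```text
black [ 0.5783 -0.1376  0.079 ] yellow [ 0.5903 -0.0266  0.079 ] blue head @.08 [ 0.616  -0.0872  0.08  ]
blue top
[318, 174, 11, 16, 141] [322.6454 180.9858] [ 0.6042 -0.0877  0.08  ]
[312, 198, 15, 7, 91] [318.7912 200.9011] [ 0.5441 -0.0763  0.08  ]
yellow top
[298, 179, 10, 11, 87] [302.6782 183.8966] [ 0.5947 -0.0285  0.079 ]
[294, 195, 15, 9, 106] [300.9151 198.8774] [ 0.5495 -0.0235  0.079 ]
blue scene
[233, 272, 12, 12, 124] [238.8548 277.75  ] [ 0.6165 -0.088   0.08  ]
[232, 288, 18, 3, 35] [240.7429 288.7429] [ 0.6454 -0.087   0.08  ]
```

View pics/t6c.png

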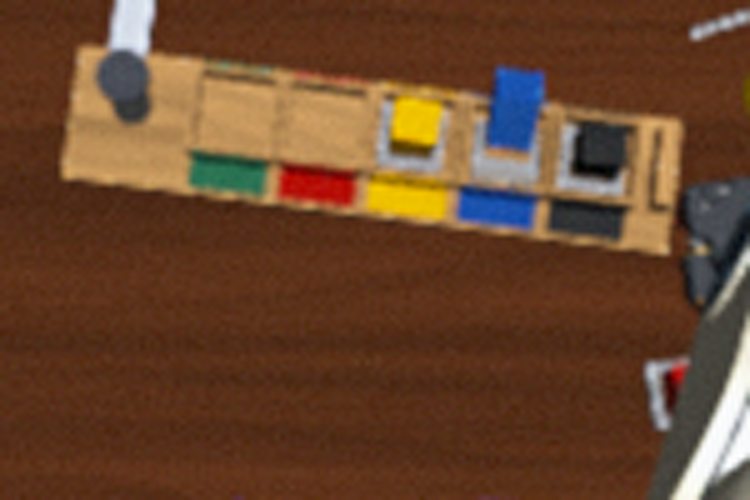

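Blue's head top is at (0.616,-0.088,0.08), a lean of about 32° toward +x. I'll grip it by its y faces between its neighbours, lift, right it, and set it on the bench for a fresh grasp.

```bash
python3 -m handwheel '[{"x":0.0206,"y":0.0138,"z":0,"wx":0,"wy":0,"wz":0.1636,"jaw":0.042},{"x":0.0206,"y":0.0138,"z":0,"wx":0,"wy":0,"wz":0.1636,"jaw":0.042},{"x":0.0206,"y":0.0138,"z":0,"wx":0,"wy":0,"wz":0.1636,"jaw":0.042},{"x":0.0206,"y":0.0138,"z":0,"wx":0,"wy":0,"wz":0.1636,"jaw":0.042},{"x":0.0206,"y":0.0138,"z":0,"wx":0,"wy":0,"wz":0.1636,"jaw":0.042},{"x":0.0206,"y":0.0138,"z":0,"wx":0,"wy":0,"wz":0.1636,"jaw":0.042},{"x":0.0206,"y":0.0138,"z":0,"wx":0,"wy":0,"wz":0.1636,"jaw":0.042},{"x":0.0203,"y":0.014,"z":0,"wx":0,"wy":0,"wz":0.1636,"jaw":0.042}]'
python3 -m handwheel '[{"x":0,"y":0,"z":0,"wx":0,"wy":0,"wz":0,"jaw":0.042},{"x":0,"y":0,"z":-0.04,"wx":0,"wy":0,"wz":0,"jaw":0.042},{"x":0,"y":0,"z":-0.03,"wx":0,"wy":0,"wz":0,"jaw":0.042},{"x":0,"y":0,"z":-0.015,"wx":0,"wy":0,"wz":0,"jaw":0.042},{"x":0,"y":0,"z":-0.011,"wx":0,"wy":0,"wz":0,"jaw":0.042}]'
python3 -m handwheel '[{"x":0,"y":0,"z":0,"wx":0,"wy":0,"wz":0,"jaw":0.01},{"x":0,"y":0,"z":0,"wx":0,"wy":0,"wz":0,"jaw":0.01},{"x":0,"y":0,"z":0,"wx":0,"wy":0,"wz":0,"jaw":0.01}]'
```

```text
time: 18.32
tcp_pos: [0.6083, -0.0847, 0.1665]
tool_rot: [180.0, 0.0, 174.1]
force: [0.4, -0.1, -0.2]
gripper_width: 0.0419
grasp_force: 0.0
time: 18.95
tcp_pos: [0.6066, -0.0868, 0.0702]
tool_rot: [-180.0, -0.0, 173.7]
force: [0.5, -0.0, 0.5]
gripper_width: 0.0421
grasp_force: 0.0
time: 19.32
tcp_pos: [0.6072, -0.087, 0.0715]
tool_rot: [-180.0, 0.1, 173.7]
force: [1.3, 0.6, -1.0]
gripper_width: 0.0276
grasp_force: 30.0
```

```bash
python3 -m handwheel '[{"x":0,"y":0,"z":0.045,"wx":0,"wy":0,"wz":0,"jaw":0.01},{"x":0,"y":0,"z":0.045,"wx":0,"wy":0,"wz":0,"jaw":0.01},{"x":-0.0455,"y":-0.0077,"z":0,"wx":-0.021,"wy":-0.185,"wz":0,"jaw":0.01},{"x":-0.0455,"y":-0.0077,"z":0,"wx":-0.021,"wy":-0.185,"wz":0,"jaw":0.01},{"x":-0.0455,"y":-0.0077,"z":0,"wx":-0.021,"wy":-0.185,"wz":0,"jaw":0.01},{"x":0,"y":0,"z":0,"wx":0,"wy":0,"wz":0,"jaw":0.01},{"x":0,"y":0,"z":0,"wx":0,"wy":0,"wz":0,"jaw":0.01}]'
python3 - <<'E'
from h import *
cap('scene','scene7'); a=cv2.imread('pics/scene7.png')[140:300,150:360]; cv2.imwrite('pics/s7c.png',cv2.resize(a,None,fx=3.7,fy=3.7,interpolation=cv2.INTER_CUBIC))
E
```

```text
time: 20.2
tcp_pos: [0.512, -0.093, 0.1638]
tool_rot: [177.9, 24.4, 174.1]
force: [-0.5, -1.5, -2.4]
gripper_width: 0.0278
grasp_force: 30.0
```

View pics/s7c.png

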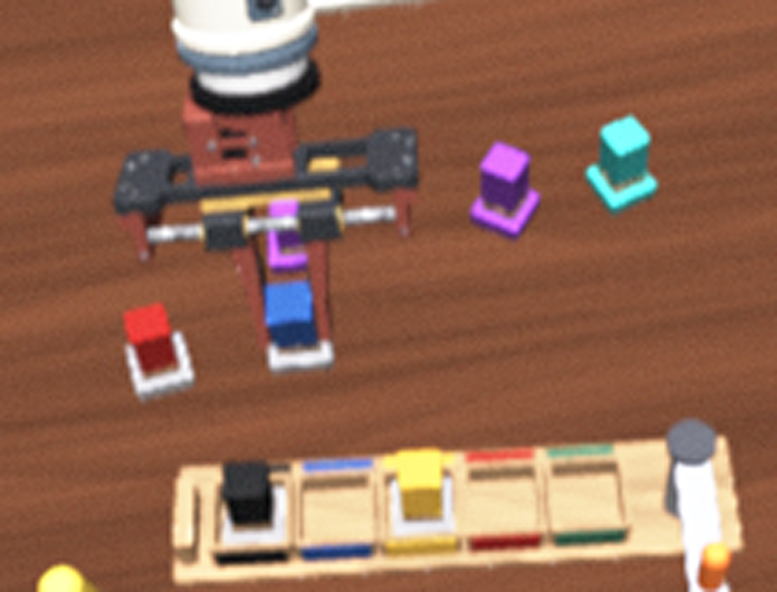

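Blue hangs almost upright in the fingers at (290,320), over clear bench. I'll turn it a little more, lower it and set it down.

```bash
python3 -m handwheel '[{"x":-0.015,"y":0,"z":0,"wx":-0.007,"wy":-0.06,"wz":0,"jaw":0.01},{"x":-0.015,"y":0,"z":0,"wx":-0.007,"wy":-0.06,"wz":0,"jaw":0.01},{"x":0,"y":0,"z":-0.025,"wx":0,"wy":0,"wz":0,"jaw":0.01},{"x":0,"y":0,"z":-0.025,"wx":0,"wy":0,"wz":0,"jaw":0.01},{"x":0,"y":0,"z":-0.025,"wx":0,"wy":0,"wz":0,"jaw":0.01},{"x":0,"y":0,"z":-0.02,"wx":0,"wy":0,"wz":0,"jaw":0.01},{"x":0,"y":0,"z":0,"wx":0,"wy":0,"wz":0,"jaw":0.01}]'
python3 -m handwheel '[{"x":0,"y":0,"z":-0.005,"wx":0,"wy":0,"wz":0,"jaw":0.01},{"x":0,"y":0,"z":0,"wx":0,"wy":0,"wz":0,"jaw":0.01}]'
python3 -m handwheel '[{"x":0,"y":0,"z":-0.004,"wx":0,"wy":0,"wz":0,"jaw":0.01},{"x":0,"y":0,"z":0,"wx":0,"wy":0,"wz":0,"jaw":0.01}]'
```

```text
time: 21.12
tcp_pos: [0.5018, -0.0865, 0.1197]
tool_rot: [178.6, 26.1, 173.9]
force: [-0.2, -1.1, -1.8]
gripper_width: 0.0278
grasp_force: 30.0
time: 21.38
tcp_pos: [0.5023, -0.0867, 0.1182]
tool_rot: [178.6, 26.0, 173.9]
force: [0.2, 0.1, -1.3]
gripper_width: 0.0279
grasp_force: 30.0
time: 21.62
tcp_pos: [0.5032, -0.0868, 0.116]
tool_rot: [178.6, 25.8, 173.9]
force: [0.2, 0.4, -2.0]
gripper_width: 0.028
grasp_force: 30.0
```

```bash
python3 -c "
from station import ctrl
s=ctrl.get_state();print(s['joints'].round(1),s['tcp_pos'].round(4))"
```

```text
[ -13.7   22.6  127.9   48.9    6.2 -145.6] [ 0.5032 -0.0868  0.116 ]
```

```bash
python3 -m handwheel '[{"x":0,"y":0,"z":0.01,"wx":0.006,"wy":0.05,"wz":0,"jaw":0.01},{"x":0,"y":0,"z":0.01,"wx":0.006,"wy":0.05,"wz":0,"jaw":0.01},{"x":0,"y":0,"z":0,"wx":0.006,"wy":0.05,"wz":0,"jaw":0.01},{"x":0,"y":0,"z":0,"wx":0.006,"wy":0.05,"wz":0,"jaw":0.01},{"x":0,"y":0,"z":0,"wx":0.006,"wy":0.05,"wz":0,"jaw":0.01},{"x":0,"y":0,"z":0,"wx":0,"wy":0,"wz":0,"jaw":0.01}]'
python3 -c "
from station import ctrl
s=ctrl.get_state();print(s['joints'].round(1),s['tcp_pos'].round(4))"
```

```text
time: 22.38
tcp_pos: [0.5052, -0.0844, 0.1325]
tool_rot: [177.9, 12.8, 173.9]
force: [0.1, 0.5, -2.5]
gripper_width: 0.0273
grasp_force: 30.0
[ -12.8   21.5  119.7    7.9   26.6 -103.6] [ 0.5052 -0.0844  0.1325]
```

```bash
python3 -m handwheel '[{"x":-0.012,"y":0,"z":-0.02,"wx":0,"wy":0,"wz":0,"jaw":0.01},{"x":-0.012,"y":0,"z":-0.02,"wx":0,"wy":0,"wz":0,"jaw":0.01},{"x":0,"y":0,"z":-0.015,"wx":0,"wy":0,"wz":0,"jaw":0.01},{"x":0,"y":0,"z":-0.01,"wx":0,"wy":0,"wz":0,"jaw":0.01},{"x":0,"y":0,"z":-0.006,"wx":0,"wy":0,"wz":0,"jaw":0.01},{"x":0,"y":0,"z":0,"wx":0,"wy":0,"wz":0,"jaw":0.01}]'
python3 -m handwheel '[{"x":0,"y":0,"z":-0.003,"wx":0,"wy":0,"wz":0,"jaw":0.01},{"x":0,"y":0,"z":0,"wx":0,"wy":0,"wz":0,"jaw":0.01}]'
```

```text
time: 23.12
tcp_pos: [0.4806, -0.0842, 0.0609]
tool_rot: [177.9, 12.7, 173.8]
force: [-0.4, -0.7, -1.1]
gripper_width: 0.0277
grasp_force: 30.0
time: 23.38
tcp_pos: [0.4807, -0.0843, 0.0583]
tool_rot: [177.9, 12.7, 173.8]
force: [-0.5, -0.2, -1.6]
gripper_width: 0.0274
grasp_force: 30.0
```

```bash
python3 -m handwheel '[{"x":0,"y":0,"z":-0.003,"wx":0,"wy":0,"wz":0,"jaw":0.01},{"x":0,"y":0,"z":0,"wx":0,"wy":0,"wz":0,"jaw":0.01}]'
python3 -m handwheel '[{"x":0,"y":0,"z":-0.002,"wx":0,"wy":0,"wz":0,"jaw":0.01},{"x":0,"y":0,"z":0,"wx":0,"wy":0,"wz":0,"jaw":0.01}]'
python3 -m handwheel '[{"x":0,"y":0,"z":-0.001,"wx":0,"wy":0,"wz":0,"jaw":0.01},{"x":0,"y":0,"z":0,"wx":0,"wy":0,"wz":0,"jaw":0.01}]'
```

```text
time: 23.62
tcp_pos: [0.4816, -0.0844, 0.0567]
tool_rot: [177.9, 12.9, 173.9]
force: [-3.5, 2.2, 19.5]
gripper_width: 0.028
grasp_force: 30.0
time: 23.88
tcp_pos: [0.4824, -0.0845, 0.0556]
tool_rot: [177.9, 13.0, 173.9]
force: [-5.3, 3.0, 28.3]
gripper_width: 0.028
grasp_force: 30.0
time: 24.12
tcp_pos: [0.4829, -0.0845, 0.055]
tool_rot: [177.9, 13.1, 173.9]
force: [-5.6, 4.0, 33.6]
gripper_width: 0.0277
grasp_force: 30.0
```

```bash
python3 -m handwheel '[{"x":0,"y":0,"z":0.001,"wx":0,"wy":0,"wz":0,"jaw":0.029},{"x":0,"y":0,"z":0,"wx":0,"wy":0,"wz":0,"jaw":0.032},{"x":0,"y":0,"z":0,"wx":0,"wy":0,"wz":0,"jaw":0.05},{"x":0,"y":0,"z":0,"wx":0,"wy":0,"wz":0,"jaw":0.06},{"x":-0.004,"y":0,"z":0.03,"wx":0,"wy":0,"wz":0,"jaw":0.06},{"x":-0.008,"y":0,"z":0.04,"wx":0,"wy":0,"wz":0,"jaw":0.06},{"x":-0.01,"y":0,"z":0.04,"wx":0,"wy":0.1,"wz":0,"jaw":0.06},{"x":-0.02,"y":0,"z":0.0,"wx":0,"wy":0.1,"wz":0,"jaw":0.06}]'
python3 - <<'E'
from h import *
print(ctrl.get_state()['joints'].round(1))
cap('top','top8');s=cap('scene','scene8')
a=cv2.imread('pics/scene8.png')[165:305,175:360]; a=cv2.resize(a,None,fx=3,fy=3,interpolation=cv2.INTER_CUBIC)
b=cv2.imread('pics/top8.png')[160:260,280:370]; b=cv2.resize(b,(540,600))[:420,:240*1]
b=cv2.resize(cv2.imread('pics/top8.png')[170:260,300:355],None,fx=4.4,fy=4.4,interpolation=cv2.INTER_CUBIC)
o=np.zeros((420,800,3),np.uint8); o[:420,:555]=a[:420,:555]; o[:396,557:799]=b[:396,:242]; cv2.imwrite('pics/c8.png',o)
E
```

```text
time: 25.12
tcp_pos: [0.4399, -0.0849, 0.166]
tool_rot: [179.2, 1.5, 174.0]
force: [0.8, -0.3, -0.0]
gripper_width: 0.0597
grasp_force: 0.0
[-13.1  16.4 119.5   1.4  42.8 -98.1]
```

View pics/c8.png

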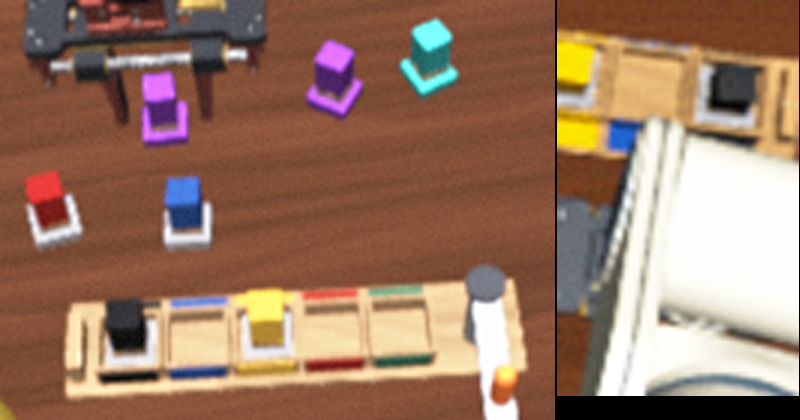

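Blue is upright on the bench with its head top at crop (183,188), and its pocket is empty again. I'll measure it and work out the levelling turn.

```bash
python3 - <<'E'
from h import *
np.set_printoptions(precision=4,suppress=True)
s=cap('scene')
S=lambda u,v:(175+u/3-.4,165+v/3-.4)
P=[ray(s,*S(*x),.065)[:2] for x in[(167,181),(200,179),(202,199),(166,201)]]; print('head',np.mean(P,0),P)
F=[ray(s,*S(*x),.014)[:2] for x in[(165,237),(211,235)]]; d=F[1]-F[0]; print('foot far edge',F,np.linalg.norm(d),np.degrees(np.arctan2(d[1],d[0])))
w=cv2.inRange(s['color'],(150,150,150),(255,255,255)); 
hs=cv2.cvtColor(s['color'],cv2.COLOR_RGB2HSV); m=cv2.inRange(hs,(100,120,40),(125,255,255)); m[:, :225]=0; m[:,250:]=0; m[:215]=0; m[248:]=0
w[:, :225]=0; w[:,250:]=0; w[:215]=0; w[248:]=0
c=max(cv2.findContours(m|w,0,1)[0],key=cv2.contourArea); print('bbox',cv2.boundingRect(c), 'blue',cv2.boundingRect(m))
T=R.from_euler('xyz',[180,0,84],degrees=True); 
E
```

```text
head [ 0.4663 -0.0793] [array([ 0.4546, -0.0924]), array([ 0.4576, -0.0643]), array([ 0.4782, -0.0651]), array([ 0.4748, -0.0954])]
foot far edge [array([ 0.4783, -0.1021]), array([ 0.4834, -0.0621])] 0.040267533981642456 82.72837601226226
bbox (230, 224, 16, 23) blue (230, 224, 12, 17)
```

```bash
python3 -m handwheel '[{"x":0.023,"y":0.005,"z":0,"wx":-0.0112,"wy":0.0273,"wz":0,"jaw":0.06},{"x":0,"y":0,"z":0,"wx":0,"wy":0,"wz":-0.1764,"jaw":0.06},{"x":0,"y":0,"z":0,"wx":0,"wy":0,"wz":-0.1764,"jaw":0.06},{"x":0,"y":0,"z":0,"wx":0,"wy":0,"wz":-0.1764,"jaw":0.06},{"x":0,"y":0,"z":0,"wx":0,"wy":0,"wz":-0.1764,"jaw":0.06},{"x":0,"y":0,"z":0,"wx":0,"wy":0,"wz":-0.1764,"jaw":0.06},{"x":0,"y":0,"z":0,"wx":0,"wy":0,"wz":-0.1764,"jaw":0.06},{"x":0,"y":0,"z":0,"wx":0,"wy":0,"wz":-0.1764,"jaw":0.06}]'
python3 -m handwheel '[{"x":0,"y":0,"z":0,"wx":0,"wy":0,"wz":-0.1764,"jaw":0.06},{"x":0,"y":0,"z":0,"wx":0,"wy":0,"wz":-0.1764,"jaw":0.06},{"x":0,"y":0,"z":0,"wx":0,"wy":0,"wz":0,"jaw":0.06},{"x":0,"y":0,"z":0,"wx":0,"wy":0,"wz":0,"jaw":0.06}]'
python3 -m handwheel '[{"x":0,"y":0,"z":0,"wx":0,"wy":0,"wz":0,"jaw":0.06}]'
```

```text
time: 26.28
tcp_pos: [0.4609, -0.079, 0.1619]
tool_rot: [179.9, -0.2, 102.9]
force: [-0.5, 0.1, 0.1]
gripper_width: 0.0599
grasp_force: 0.0
time: 26.78
tcp_pos: [0.4611, -0.0791, 0.1625]
tool_rot: [179.9, -0.2, 83.2]
force: [0.4, 0.0, 0.5]
gripper_width: 0.0603
grasp_force: 0.0
time: 26.9
tcp_pos: [0.4612, -0.0792, 0.1628]
tool_rot: [179.9, -0.2, 83.2]
force: [0.3, -0.7, 0.7]
gripper_width: 0.06
grasp_force: 0.0
```

```bash
python3 -m handwheel '[{"x":0.002,"y":0,"z":-0.04,"wx":0,"wy":0,"wz":0,"jaw":0.06},{"x":0,"y":0,"z":-0.04,"wx":0,"wy":0,"wz":0,"jaw":0.06},{"x":0,"y":0,"z":-0.03,"wx":0,"wy":0,"wz":0,"jaw":0.06},{"x":0,"y":0,"z":0,"wx":0,"wy":0,"wz":0,"jaw":0.06},{"x":0,"y":0,"z":0,"wx":0,"wy":0,"wz":0,"jaw":0.01},{"x":0,"y":0,"z":0,"wx":0,"wy":0,"wz":0,"jaw":0.01},{"x":0,"y":0,"z":0,"wx":0,"wy":0,"wz":0,"jaw":0.01},{"x":0,"y":0,"z":0,"wx":0,"wy":0,"wz":0,"jaw":0.01}]'
python3 -m handwheel '[{"x":0,"y":0,"z":0.05,"wx":0,"wy":0,"wz":0,"jaw":0.01},{"x":0,"y":0,"z":0.05,"wx":0,"wy":0,"wz":0,"jaw":0.01},{"x":0.0425,"y":-0.0025,"z":0,"wx":0,"wy":0,"wz":0,"jaw":0.01},{"x":0.0425,"y":-0.0025,"z":0,"wx":0,"wy":0,"wz":0,"jaw":0.01},{"x":0.0425,"y":-0.0025,"z":0,"wx":0,"wy":0,"wz":0,"jaw":0.01},{"x":0,"y":0,"z":0,"wx":0,"wy":0,"wz":0,"jaw":0.01},{"x":0,"y":0,"z":0,"wx":0,"wy":0,"wz":0,"jaw":0.01},{"x":0,"y":0,"z":0,"wx":0,"wy":0,"wz":0,"jaw":0.01}]'
```

```text
time: 27.9
tcp_pos: [0.4643, -0.0794, 0.0539]
tool_rot: [179.8, -0.2, 83.0]
force: [0.6, -0.1, 7.0]
gripper_width: 0.0259
grasp_force: 30.0
time: 28.9
tcp_pos: [0.5893, -0.0866, 0.1527]
tool_rot: [-180.0, -0.2, 83.0]
force: [-0.1, 1.3, -2.2]
gripper_width: 0.0258
grasp_force: 30.0
```

```bash
python3 -m handwheel '[{"x":0.0015,"y":0,"z":-0.03,"wx":0,"wy":0,"wz":0,"jaw":0.01},{"x":0,"y":0,"z":-0.026,"wx":0,"wy":0,"wz":0,"jaw":0.01},{"x":0,"y":0,"z":0,"wx":0,"wy":0,"wz":0,"jaw":0.01}]'
python3 -m handwheel '[{"x":0,"y":0,"z":-0.006,"wx":0,"wy":0,"wz":0,"jaw":0.01},{"x":0,"y":0,"z":-0.005,"wx":0,"wy":0,"wz":0,"jaw":0.01},{"x":0,"y":0,"z":0,"wx":0,"wy":0,"wz":0,"jaw":0.01}]'
```

```text
time: 29.28
tcp_pos: [0.59, -0.0864, 0.0955]
tool_rot: [-179.8, -0.2, 83.0]
force: [-0.2, -0.3, -2.0]
gripper_width: 0.0257
grasp_force: 30.0
time: 29.65
tcp_pos: [0.5923, -0.0867, 0.0863]
tool_rot: [179.9, -0.2, 83.0]
force: [0.6, 0.5, -2.4]
gripper_width: 0.0259
grasp_force: 30.0
```

```bash
python3 -m handwheel '[{"x":0,"y":0,"z":-0.005,"wx":0,"wy":0,"wz":0,"jaw":0.01},{"x":0,"y":0,"z":0,"wx":0,"wy":0,"wz":0,"jaw":0.01}]'
python3 -m handwheel '[{"x":0,"y":0,"z":-0.005,"wx":0,"wy":0,"wz":0,"jaw":0.01},{"x":0,"y":0,"z":0,"wx":0,"wy":0,"wz":0,"jaw":0.01}]'
```

```text
time: 29.9
tcp_pos: [0.5921, -0.0867, 0.0808]
tool_rot: [180.0, -0.2, 83.0]
force: [0.0, 0.2, -1.9]
gripper_width: 0.0259
grasp_force: 30.0
time: 30.15
tcp_pos: [0.592, -0.0867, 0.0756]
tool_rot: [180.0, -0.2, 83.0]
force: [-0.8, 0.2, -2.5]
gripper_width: 0.026
grasp_force: 30.0
```

```bash
python3 -m handwheel '[{"x":0,"y":0,"z":-0.005,"wx":0,"wy":0,"wz":0,"jaw":0.01},{"x":0,"y":0,"z":-0.0025,"wx":0,"wy":0,"wz":0,"jaw":0.01},{"x":0,"y":0,"z":0,"wx":0,"wy":0,"wz":0,"jaw":0.01}]'
python3 -m handwheel '[{"x":0,"y":0,"z":0,"wx":0,"wy":0,"wz":0,"jaw":0.06},{"x":0,"y":0,"z":0,"wx":0,"wy":0,"wz":0,"jaw":0.06},{"x":0,"y":0,"z":0.05,"wx":0,"wy":0,"wz":0,"jaw":0.06},{"x":0,"y":0,"z":0.05,"wx":0,"wy":0,"wz":0,"jaw":0.06},{"x":-0.037,"y":-0.028,"z":0,"wx":0,"wy":0,"wz":0.0685,"jaw":0.06},{"x":-0.037,"y":-0.028,"z":0,"wx":0,"wy":0,"wz":0.0685,"jaw":0.06},{"x":-0.037,"y":-0.028,"z":0,"wx":0,"wy":0,"wz":0.0685,"jaw":0.06},{"x":-0.037,"y":-0.027,"z":0,"wx":0,"wy":0,"wz":0.0685,"jaw":0.06}]'
python3 -m handwheel '[{"x":0,"y":0,"z":0,"wx":0,"wy":0,"wz":0,"jaw":0.06},{"x":0,"y":0,"z":0,"wx":0,"wy":0,"wz":0,"jaw":0.06},{"x":0,"y":0,"z":0,"wx":0,"wy":0,"wz":0,"jaw":0.06}]'
python3 - <<'E'
from h import *
chk('pics/scene3.png','scene9')
E
```

```text
time: 30.52
tcp_pos: [0.5922, -0.0867, 0.0682]
tool_rot: [180.0, -0.2, 83.0]
force: [-0.1, -0.5, -2.3]
gripper_width: 0.026
grasp_force: 30.0
time: 31.52
tcp_pos: [0.4433, -0.1985, 0.169]
tool_rot: [179.9, -0.2, 98.9]
force: [-0.0, -0.1, 0.3]
gripper_width: 0.0598
grasp_force: 0.0
time: 31.9
tcp_pos: [0.4454, -0.1974, 0.1688]
tool_rot: [179.9, -0.2, 98.8]
force: [0.1, -0.2, 0.3]
gripper_width: 0.0598
grasp_force: 0.0
changed [105, 0, 171, 224, 14777]
changed [282, 0, 9, 19, 87]
changed [243, 0, 162, 175, 11859]
changed [325, 196, 22, 29, 447]
changed [297, 202, 19, 26, 408]
changed [215, 216, 22, 30, 462]
changed [257, 260, 12, 4, 46]
changed [231, 263, 19, 24, 400]
changed [208, 264, 20, 24, 408]
changed [254, 266, 20, 20, 334]
```

```bash
python3 -m handwheel '[{"x":-0.003,"y":0,"z":-0.04,"wx":0,"wy":0,"wz":0,"jaw":0.06},{"x":0,"y":0,"z":-0.04,"wx":0,"wy":0,"wz":0,"jaw":0.06},{"x":0,"y":0,"z":-0.036,"wx":0,"wy":0,"wz":0,"jaw":0.06},{"x":0,"y":0,"z":0,"wx":0,"wy":0,"wz":0,"jaw":0.06},{"x":0,"y":0,"z":0,"wx":0,"wy":0,"wz":0,"jaw":0.01},{"x":0,"y":0,"z":0,"wx":0,"wy":0,"wz":0,"jaw":0.01},{"x":0,"y":0,"z":0,"wx":0,"wy":0,"wz":0,"jaw":0.01},{"x":0,"y":0,"z":0,"wx":0,"wy":0,"wz":0,"jaw":0.01}]'
python3 -m handwheel '[{"x":0,"y":0,"z":0.055,"wx":0,"wy":0,"wz":0,"jaw":0.01},{"x":0,"y":0,"z":0.055,"wx":0,"wy":0,"wz":0,"jaw":0.01},{"x":0.032,"y":-0.0,"z":0,"wx":0,"wy":0,"wz":-0.0445,"jaw":0.01},{"x":0.032,"y":0.055,"z":0,"wx":0,"wy":0,"wz":-0.0445,"jaw":0.01},{"x":0.032,"y":0.053,"z":0,"wx":0,"wy":0,"wz":-0.0445,"jaw":0.01},{"x":0.032,"y":0.053,"z":0,"wx":0,"wy":0,"wz":-0.0445,"jaw":0.01},{"x":0.032,"y":0.053,"z":0,"wx":0,"wy":0,"wz":-0.0445,"jaw":0.01},{"x":0,"y":0.008,"z":0,"wx":0,"wy":0,"wz":-0.0445,"jaw":0.01}]'
python3 -m handwheel '[{"x":0,"y":0,"z":0,"wx":0,"wy":0,"wz":0,"jaw":0.01},{"x":0,"y":0,"z":0,"wx":0,"wy":0,"wz":0,"jaw":0.01},{"x":0,"y":0,"z":0,"wx":0,"wy":0,"wz":0,"jaw":0.01}]'
```

```text
time: 32.95
tcp_pos: [0.4418, -0.198, 0.0534]
tool_rot: [179.8, -0.1, 98.7]
force: [0.2, 0.0, 6.2]
gripper_width: 0.0258
grasp_force: 30.0
time: 33.95
tcp_pos: [0.6026, 0.0267, 0.1627]
tool_rot: [179.8, -0.2, 83.6]
force: [-0.2, -0.8, -1.9]
gripper_width: 0.0256
grasp_force: 30.0
time: 34.33
tcp_pos: [0.6004, 0.0223, 0.1626]
tool_rot: [179.9, -0.2, 83.4]
force: [-0.2, -0.3, -1.7]
gripper_width: 0.0261
grasp_force: 30.0
```

```bash
python3 -m handwheel '[{"x":0.0022,"y":0.002,"z":-0.035,"wx":0,"wy":0,"wz":0,"jaw":0.01},{"x":0,"y":0,"z":-0.03,"wx":0,"wy":0,"wz":0,"jaw":0.01},{"x":0,"y":0,"z":0,"wx":0,"wy":0,"wz":0,"jaw":0.01},{"x":0,"y":0,"z":-0.006,"wx":0,"wy":0,"wz":0,"jaw":0.01},{"x":0,"y":0,"z":-0.006,"wx":0,"wy":0,"wz":0,"jaw":0.01},{"x":0,"y":0,"z":0,"wx":0,"wy":0,"wz":0,"jaw":0.01}]'
python3 -m handwheel '[{"x":0,"y":0,"z":-0.005,"wx":0,"wy":0,"wz":0,"jaw":0.01},{"x":0,"y":0,"z":0,"wx":0,"wy":0,"wz":0,"jaw":0.01}]'
```

```text
time: 35.08
tcp_pos: [0.603, 0.0252, 0.0858]
tool_rot: [179.9, -0.2, 83.4]
force: [-0.2, -1.0, -1.5]
gripper_width: 0.0259
grasp_force: 30.0
time: 35.33
tcp_pos: [0.6028, 0.0253, 0.0804]
tool_rot: [179.9, -0.2, 83.4]
force: [-0.0, -0.6, -0.8]
gripper_width: 0.0256
grasp_force: 30.0
```

```bash
python3 -m handwheel '[{"x":0,"y":0,"z":-0.006,"wx":0,"wy":0,"wz":0,"jaw":0.01},{"x":0,"y":0,"z":-0.006,"wx":0,"wy":0,"wz":0,"jaw":0.01},{"x":0,"y":0,"z":0,"wx":0,"wy":0,"wz":0,"jaw":0.01},{"x":0,"y":0,"z":0,"wx":0,"wy":0,"wz":0,"jaw":0.05},{"x":0,"y":0,"z":0,"wx":0,"wy":0,"wz":0,"jaw":0.06},{"x":0,"y":0,"z":0.06,"wx":0,"wy":0,"wz":0,"jaw":0.0878},{"x":0,"y":0,"z":0.06,"wx":0,"wy":0,"wz":0,"jaw":0.0878}]'
python3 -m handwheel '[{"x":-0.04,"y":0.045,"z":0,"wx":0,"wy":0,"wz":0,"jaw":0.0878},{"x":-0.04,"y":0.045,"z":0,"wx":0,"wy":0,"wz":0,"jaw":0.0878},{"x":-0.04,"y":0.045,"z":0,"wx":0,"wy":0,"wz":0,"jaw":0.0878},{"x":-0.04,"y":0.045,"z":0,"wx":0,"wy":0,"wz":0,"jaw":0.0878},{"x":0,"y":0,"z":0,"wx":0,"wy":0,"wz":0,"jaw":0.0878},{"x":0,"y":0,"z":0,"wx":0,"wy":0,"wz":0,"jaw":0.0878}]'
python3 - <<'E'
from h import *
cap('scene','scene10');cap('top','top10')
g=lambda f,r0,r1,c0,c1,k:cv2.resize(cv2.imread(f)[r0:r1,c0:c1],None,fx=k,fy=k,interpolation=cv2.INTER_CUBIC)
o=np.zeros((600,800,3),np.uint8)
def put(im,y,x): o[y:y+im.shape[0],x:x+im.shape[1]]=im
put(g('pics/scene10.png',250,300,195,355,5),0,0)          # rack
put(g('pics/scene10.png',215,255,385,430,6),255,0)        # roll scene
put(g('pics/top10.png',190,225,155,190,7),255,280)         # roll top
put(g('pics/scene10.png',255,300,100,150,5),255,540)       # spindle scene
put(g('pics/top10.png',190,230,395,433,2.5),485,540); 
put(g('pics/top10.png',193,231,394,434,6)[:90*1],505,0) if 0 else None
cv2.imwrite('pics/c10.png',o)
E
```

```text
time: 36.2
tcp_pos: [0.6025, 0.0253, 0.1894]
tool_rot: [-180.0, -0.2, 83.4]
force: [0.8, -0.1, 0.3]
gripper_width: 0.0626
grasp_force: 0.0
time: 36.95
tcp_pos: [0.4435, 0.2055, 0.189]
tool_rot: [179.9, -0.2, 83.5]
force: [-0.2, 0.4, -0.6]
gripper_width: 0.0877
grasp_force: 0.0
```

View pics/c10.png

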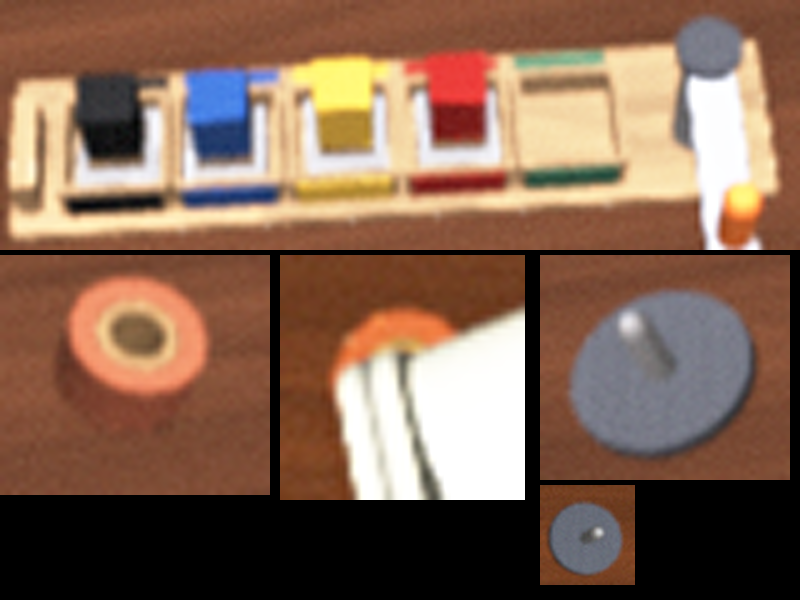

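All four blocks sit square in their own pockets with the feet down inside. The roll's top face is centred at scene (408,228), and the spindle disc is clear. Measuring both now.

```bash
python3 - <<'E'
from h import *
np.set_printoptions(precision=4,suppress=True)
t=cap('top');s=cap('scene')
S=lambda u,v:(385+u/6-.4,215+(v-255)/6-.4)
print('roll scene',ray(s,*S(138,335),.036))
im=cv2.cvtColor(cv2.imread('pics/top1.png'),cv2.COLOR_BGR2HSV)
m=cv2.inRange(im,(3,140,150),(18,255,255)); k=np.zeros_like(m);k[190:226,155:192]=1;m*=k
c=max(cv2.findContours(m,0,1)[0],key=cv2.contourArea); e=cv2.minEnclosingCircle(c);b=cv2.boundingRect(c);print(e,b,cv2.contourArea(c),'roll top',ray(t,*e[0],.036))
def disc(c,box):
    h=cv2.cvtColor(c['color'],cv2.COLOR_RGB2HSV).astype(int); m=((h[...,1]<75)).astype(np.uint8)
    k=np.zeros_like(m);k[box[1]:box[3],box[0]:box[2]]=1;m*=k
    q=max(cv2.findContours(m,0,1)[0],key=cv2.contourArea); return cv2.fitEllipse(cv2.convexHull(q)),cv2.boundingRect(q)
for c,b in((t,(392,190,436,232)),(s,(95,255,155,305))):
    e,r=disc(c,b); print('disc',e,r,ray(c,*e[0],.010))
tip_s=(100+630/5-108-.4,255+(322-255)/5-.4); tip_t=(395+(600-540)/2.5-.4,190+(533-485)/2.5-.4)
print('tip',tri(t,tip_t,s,tip_s),ray(t,*tip_t,.062),ray(s,*tip_s,.062))
E
```

```text
roll scene [0.5269 0.3652 0.036 ]
((167.5, 209.5), 15.700418472290039) (155, 197, 28, 24) 385.0 roll top [0.5188 0.3776 0.036 ]
disc ((412.69317626953125, 210.98074340820312), (28.21114730834961, 29.352066040039062), 125.86922454833984) (399, 197, 29, 29) [ 0.5284 -0.3751  0.01  ]
disc ((124.05868530273438, 278.260986328125), (31.609880447387695, 38.17386245727539), 60.28608322143555) (106, 262, 37, 34) [ 0.5304 -0.3741  0.01  ]
tip [ 0.5276 -0.3762  0.0599] [ 0.5274 -0.3769  0.062 ] [ 0.5291 -0.3741  0.062 ]
```

```bash
python3 -m handwheel '[{"x":0.0275,"y":0.0528,"z":0,"wx":0,"wy":0,"wz":0,"jaw":0.0878},{"x":0.0275,"y":0.0528,"z":0,"wx":0,"wy":0,"wz":0,"jaw":0.0878},{"x":0.0275,"y":0.0528,"z":0,"wx":0,"wy":0,"wz":0,"jaw":0.0878},{"x":0,"y":0,"z":-0.05,"wx":0,"wy":0,"wz":0,"jaw":0.0878},{"x":0,"y":0,"z":-0.05,"wx":0,"wy":0,"wz":0,"jaw":0.0878},{"x":0,"y":0,"z":0,"wx":0,"wy":0,"wz":0,"jaw":0.0878},{"x":0,"y":0,"z":0,"wx":0,"wy":0,"wz":0,"jaw":0.0878}]'
python3 - <<'E'
from h import *
cap('scene','scene11');a=cv2.imread('pics/scene11.png')[150:270,330:490];cv2.imwrite('pics/c11.png',cv2.resize(a,None,fx=4,fy=4,interpolation=cv2.INTER_CUBIC))
E
```

```text
time: 38.02
tcp_pos: [0.5267, 0.3636, 0.0899]
tool_rot: [179.9, -0.2, 83.4]
force: [0.7, -0.3, 0.4]
gripper_width: 0.088
grasp_force: 0.0
```

View pics/c11.png

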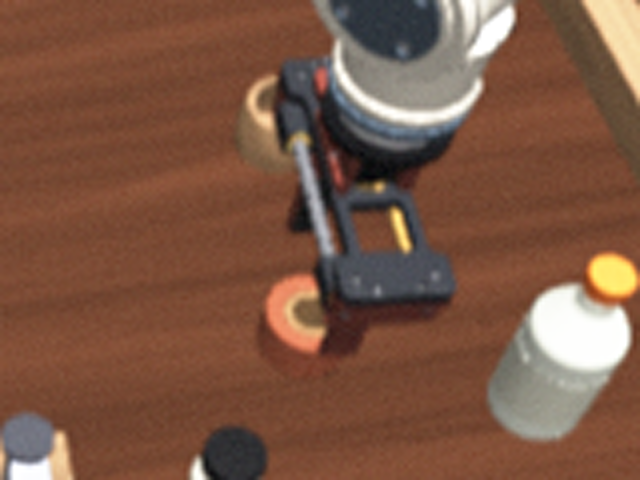

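The roll's top face shows at crop (310,315) and the front finger at about (345,320). Checking the finger projection before descending.

```bash
python3 - <<'E'
from h import *
s=cap('scene')
st=ctrl.get_state(); p=st['tcp_pos']; Rt=R.from_euler('xyz',st['tool_rot'],degrees=True).as_matrix()
f=lambda q:((proj(s,q)-[330,150])*4).round()
for sg in(1,-1):
    for w in(.01,-.01): print('tip',sg,w,f(p+Rt@[w,sg*.045,.025]))
print('roll',f([.526,.364,.036]))
E
```

```text
tip 1 0.01 [351. 345.]
tip 1 -0.01 [319. 347.]
tip -1 0.01 [320. 230.]
tip -1 -0.01 [290. 231.]
roll [308. 311.]
```

```bash
python3 -m handwheel '[{"x":0,"y":0,"z":-0.03,"wx":0,"wy":0,"wz":0,"jaw":0.0878},{"x":0,"y":0,"z":-0.02,"wx":0,"wy":0,"wz":0,"jaw":0.0878},{"x":0,"y":0,"z":-0.01,"wx":0,"wy":0,"wz":0,"jaw":0.0878},{"x":0,"y":0,"z":0,"wx":0,"wy":0,"wz":0,"jaw":0.05},{"x":0,"y":0,"z":0,"wx":0,"wy":0,"wz":0,"jaw":0.05},{"x":0,"y":0,"z":0,"wx":0,"wy":0,"wz":0,"jaw":0.05},{"x":0,"y":0,"z":0,"wx":0,"wy":0,"wz":0,"jaw":0.05}]'
python3 -m handwheel '[{"x":0,"y":0,"z":0.06,"wx":0,"wy":0,"wz":0,"jaw":0.05},{"x":0,"y":0,"z":0.06,"wx":0,"wy":0,"wz":0,"jaw":0.05},{"x":0,"y":0,"z":0.06,"wx":0,"wy":0,"wz":0,"jaw":0.05},{"x":0,"y":0,"z":0,"wx":0,"wy":0,"wz":0,"jaw":0.05}]'
```

```text
time: 39.0
tcp_pos: [0.5259, 0.364, 0.0293]
tool_rot: [179.9, -0.2, 83.4]
force: [0.3, 0.5, 3.0]
gripper_width: 0.0583
grasp_force: 30.0
time: 39.5
tcp_pos: [0.528, 0.3654, 0.2144]
tool_rot: [179.5, -0.6, 83.4]
force: [-0.0, -0.1, -1.1]
gripper_width: 0.0583
grasp_force: 30.0
```

```bash
python3 -m handwheel '[{"x":0,"y":-0.05,"z":0,"wx":0,"wy":0,"wz":0,"jaw":0.05},{"x":0,"y":-0.06,"z":0,"wx":0,"wy":0,"wz":0,"jaw":0.05},{"x":0,"y":-0.06,"z":0,"wx":0,"wy":0,"wz":0,"jaw":0.05},{"x":0,"y":-0.06,"z":0,"wx":0,"wy":0,"wz":0,"jaw":0.05},{"x":0,"y":-0.06,"z":0,"wx":0,"wy":0,"wz":0,"jaw":0.05},{"x":0,"y":-0.06,"z":0,"wx":0,"wy":0,"wz":0,"jaw":0.05},{"x":0,"y":-0.06,"z":0,"wx":0,"wy":0,"wz":0,"jaw":0.05},{"x":0,"y":-0.06,"z":0,"wx":0,"wy":0,"wz":0,"jaw":0.05}]'
python3 -m handwheel '[{"x":0,"y":-0.06,"z":0,"wx":0,"wy":0,"wz":0,"jaw":0.05},{"x":0,"y":-0.06,"z":0,"wx":0,"wy":0,"wz":0,"jaw":0.05},{"x":0,"y":-0.06,"z":0,"wx":0,"wy":0,"wz":0,"jaw":0.05},{"x":0,"y":-0.06,"z":0,"wx":0,"wy":0,"wz":0,"jaw":0.05},{"x":0,"y":-0.03,"z":0,"wx":0,"wy":0,"wz":0,"jaw":0.05},{"x":0,"y":0,"z":0,"wx":0,"wy":0,"wz":0,"jaw":0.05},{"x":0,"y":0,"z":0,"wx":0,"wy":0,"wz":0,"jaw":0.05},{"x":0,"y":0,"z":0,"wx":0,"wy":0,"wz":0,"jaw":0.05}]'
python3 - <<'E'
from h import *
s=cap('scene','scene12');cap('top','top12')
p=ctrl.get_state()['tcp_pos'];print(p,proj(s,p-[0,0,.006]),proj(s,[.5285,-.3752,.012]))
a=cv2.imread('pics/scene12.png')[170:300,60:190];cv2.imwrite('pics/c12.png',cv2.resize(a,None,fx=4.6,fy=4.6,interpolation=cv2.INTER_CUBIC))
E
```

```text
time: 40.5
tcp_pos: [0.5243, -0.108, 0.2073]
tool_rot: [-180.0, -0.2, 83.4]
force: [1.6, -0.6, -1.3]
gripper_width: 0.0587
grasp_force: 30.0
time: 41.5
tcp_pos: [0.5254, -0.3748, 0.2081]
tool_rot: [180.0, -0.2, 83.5]
force: [0.1, 0.5, -1.4]
gripper_width: 0.0582
grasp_force: 30.0
[ 0.52565087 -0.37508678  0.20855429] [ 96.77615115 235.83161676] [123.39350205 277.30641054]
```

View pics/c12.png

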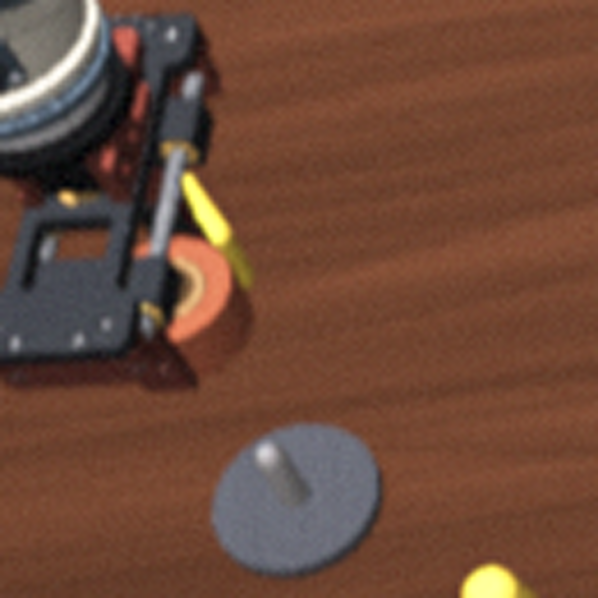

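The held roll's top face is centred at about crop (176,288), hole partly visible. The spindle disc is below at (297,500), and the tape measure lies behind.

```bash
python3 - <<'E'
from h import *
np.set_printoptions(precision=4,suppress=True)
s=cap('scene');t=cap('top')
for u in((176,288),(180,288)): print(ray(s,60+u[0]/4.6-.4,170+u[1]/4.6-.4,.2146))
c=(60+176/4.6-.4,170+288/4.6-.4)
print(proj(s,[.5256,-.3751,.2146]),c)
h=cv2.cvtColor(s['color'],cv2.COLOR_RGB2HSV); m=cv2.inRange(h,(0,120,185),(14,255,255)); k=np.zeros_like(m);k[215:250,85:116]=1;m*=k
q=max(cv2.findContours(m,0,1)[0],key=cv2.contourArea);print(cv2.boundingRect(q))
for a in np.arange(0,360,45): print(a,proj(s,np.array([.5256,-.3751,.2146])+.03*np.array([np.cos(np.radians(a)),np.sin(np.radians(a)),0])).round(1),end=' ')
E
```

```text
[ 0.5252 -0.3687  0.2146]
[ 0.5255 -0.3669  0.2146]
[ 94.7887 232.807 ] (97.8608695652174, 232.20869565217393)
(97, 222, 13, 22)
0 [ 94.  244.6] 45 [104.5 239.6] 90 [109.1 230.7] 135 [105.4 223.3] 180 [ 95.6 221.4] 225 [ 85.3 226.1] 270 [ 80.4 234.9] 315 [ 83.9 242.6]
```

Outer-edge pixels (right 109.5, top 222, bottom 244) match a centred roll to within about 1 mm. Aligning over the post and lowering.

```bash
python3 -m handwheel '[{"x":0.003,"y":-0.001,"z":-0.05,"wx":0,"wy":0,"wz":0,"jaw":0.05},{"x":0,"y":0,"z":-0.05,"wx":0,"wy":0,"wz":0,"jaw":0.05},{"x":0,"y":0,"z":0,"wx":0,"wy":0,"wz":0,"jaw":0.05},{"x":0,"y":0,"z":-0.01,"wx":0,"wy":0,"wz":0,"jaw":0.05},{"x":0,"y":0,"z":-0.01,"wx":0,"wy":0,"wz":0,"jaw":0.05},{"x":0,"y":0,"z":0,"wx":0,"wy":0,"wz":0,"jaw":0.05}]'
python3 -m handwheel '[{"x":0,"y":0,"z":-0.008,"wx":0,"wy":0,"wz":0,"jaw":0.05},{"x":0,"y":0,"z":0,"wx":0,"wy":0,"wz":0,"jaw":0.05}]'
```

```text
time: 42.45
tcp_pos: [0.5286, -0.3774, 0.089]
tool_rot: [179.9, -0.2, 83.4]
force: [0.3, -0.2, -1.3]
gripper_width: 0.0585
grasp_force: 30.0
time: 42.7
tcp_pos: [0.5282, -0.3772, 0.0802]
tool_rot: [180.0, -0.2, 83.4]
force: [-0.4, -0.3, -0.7]
gripper_width: 0.0583
grasp_force: 30.0
```

```bash
python3 -m handwheel '[{"x":0,"y":0.001,"z":-0.014,"wx":0,"wy":0,"wz":0,"jaw":0.05},{"x":0,"y":0,"z":-0.01,"wx":0,"wy":0,"wz":0,"jaw":0.05},{"x":0,"y":0,"z":-0.008,"wx":0,"wy":0,"wz":0,"jaw":0.05},{"x":0,"y":0,"z":-0.004,"wx":0,"wy":0,"wz":0,"jaw":0.05},{"x":0,"y":0,"z":0,"wx":0,"wy":0,"wz":0,"jaw":0.05},{"x":0,"y":0,"z":0,"wx":0,"wy":0,"wz":0,"jaw":0.05}]'
```

```text
time: 43.45
tcp_pos: [0.5287, -0.3765, 0.0448]
tool_rot: [179.9, -0.2, 83.4]
force: [0.6, 0.6, -1.8]
gripper_width: 0.0586
grasp_force: 30.0
```

```bash
python3 -m handwheel '[{"x":0,"y":0,"z":-0.0025,"wx":0,"wy":0,"wz":0,"jaw":0.05},{"x":0,"y":0,"z":0,"wx":0,"wy":0,"wz":0,"jaw":0.0878},{"x":0,"y":0,"z":0,"wx":0,"wy":0,"wz":0,"jaw":0.0878},{"x":0,"y":0,"z":0,"wx":0,"wy":0,"wz":0,"jaw":0.0878},{"x":0,"y":0,"z":0.055,"wx":0,"wy":0,"wz":0,"jaw":0.0878},{"x":0,"y":0,"z":0.055,"wx":0,"wy":0,"wz":0,"jaw":0.0878},{"x":0,"y":0,"z":0.055,"wx":0,"wy":0,"wz":0,"jaw":0.0878}]'
python3 -m handwheel '[{"x":0.0202,"y":0.0569,"z":0,"wx":0,"wy":0,"wz":0.1736,"jaw":0.05},{"x":0.0202,"y":0.0569,"z":0,"wx":0,"wy":0,"wz":0.1736,"jaw":0.05},{"x":0.0202,"y":0.0569,"z":0,"wx":0,"wy":0,"wz":0.1736,"jaw":0.05},{"x":0.0202,"y":0.0569,"z":0,"wx":0,"wy":0,"wz":0.1736,"jaw":0.05},{"x":0.0202,"y":0.0569,"z":0,"wx":0,"wy":0,"wz":0.1736,"jaw":0.05},{"x":0.0202,"y":0.0569,"z":0,"wx":0,"wy":0,"wz":0.1736,"jaw":0.05},{"x":0.0202,"y":0.0569,"z":0,"wx":0,"wy":0,"wz":0.1736,"jaw":0.05},{"x":0.0202,"y":0.0569,"z":0,"wx":0,"wy":0,"wz":0.1736,"jaw":0.05}]'
python3 -m handwheel '[{"x":0.02,"y":0.0569,"z":0,"wx":0,"wy":0,"wz":0.1736,"jaw":0.05},{"x":0,"y":0,"z":0,"wx":0,"wy":0,"wz":0,"jaw":0.05},{"x":0,"y":0,"z":0,"wx":0,"wy":0,"wz":0,"jaw":0.05},{"x":0,"y":0,"z":0,"wx":0,"wy":0,"wz":0,"jaw":0.05}]'
python3 - <<'E'
from h import *
s=cap('scene','scene13');a=cv2.imread('pics/scene13.png')[225:325,85:285]
b=cv2.imread('pics/scene13.png')[190:340,285:410]
o=np.zeros((600,800,3),np.uint8); a=cv2.resize(a,(800,400),interpolation=cv2.INTER_CUBIC);o[:400]=a
o[400:,:]=0; a2=cv2.resize(a,(500,250)); o[:]=0;o[:250,:500]=a2; b=cv2.resize(b,(500,600))[:, :]; b=cv2.resize(b,(290,348)); o[252:600,505:795]=b; cv2.imwrite('pics/c13.png',o)
E
```

```text
time: 44.32
tcp_pos: [0.5283, -0.3762, 0.2087]
tool_rot: [179.9, -0.2, 83.4]
force: [0.9, 0.8, 0.1]
gripper_width: 0.0874
grasp_force: 0.0
time: 45.32
tcp_pos: [0.6905, 0.0808, 0.2072]
tool_rot: [179.9, -0.2, 163.3]
force: [1.4, 1.0, 1.3]
gripper_width: 0.0504
grasp_force: 0.0
time: 45.82
tcp_pos: [0.7097, 0.1342, 0.2071]
tool_rot: [179.9, -0.2, 172.8]
force: [-0.6, 0.3, 0.8]
gripper_width: 0.0498
grasp_force: 0.0
```

View pics/c13.png

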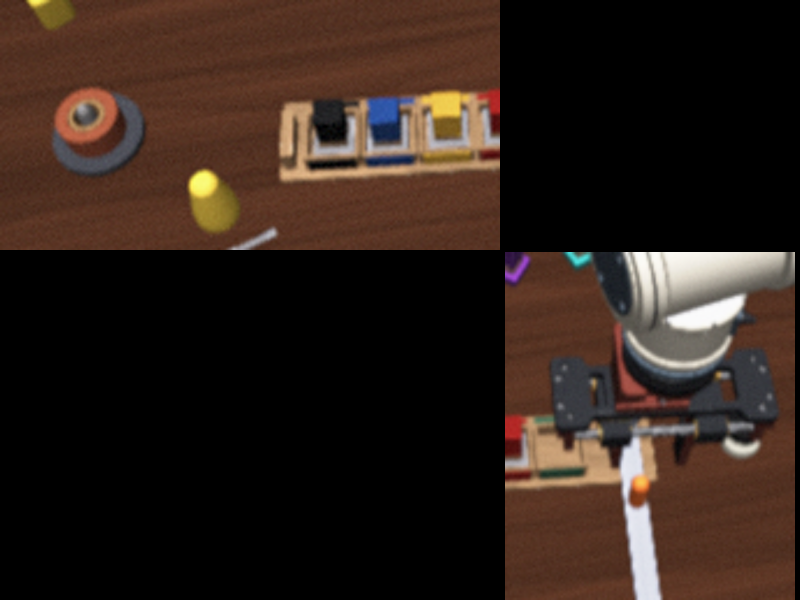

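The roll is down on the spindle foot and the blocks are seated. Caging the knob and swinging the bar shut.

```bash
python3 -m handwheel '[{"x":0,"y":0,"z":-0.04,"wx":0,"wy":0,"wz":0,"jaw":0.05},{"x":0,"y":0,"z":-0.04,"wx":0,"wy":0,"wz":0,"jaw":0.05},{"x":0,"y":0,"z":0,"wx":0,"wy":0,"wz":0,"jaw":0.03},{"x":0,"y":0,"z":0,"wx":0,"wy":0,"wz":0,"jaw":0.03}]'
python3 -m handwheel '[{"x":-0.0032,"y":-0.0161,"z":0,"wx":0,"wy":0,"wz":-0.175,"jaw":0.03},{"x":-0.0061,"y":-0.0153,"z":0,"wx":0,"wy":0,"wz":-0.175,"jaw":0.03},{"x":-0.0086,"y":-0.014,"z":0,"wx":0,"wy":0,"wz":-0.175,"jaw":0.03},{"x":0,"y":0,"z":0,"wx":0,"wy":0,"wz":0,"jaw":0.03}]'
```

```text
time: 46.38
tcp_pos: [0.7109, 0.1352, 0.1286]
tool_rot: [179.9, -0.1, 172.9]
force: [0.9, -0.5, 0.8]
gripper_width: 0.0334
grasp_force: 0.0
time: 46.88
tcp_pos: [0.693, 0.0896, 0.1295]
tool_rot: [179.8, -0.1, 142.9]
force: [-0.1, 0.1, -0.1]
gripper_width: 0.0304
grasp_force: 0.0
```

```bash
python3 -m handwheel '[{"x":-0.0109,"y":-0.0123,"z":0,"wx":0,"wy":0,"wz":-0.175,"jaw":0.03},{"x":-0.0129,"y":-0.0102,"z":0,"wx":0,"wy":0,"wz":-0.175,"jaw":0.03},{"x":-0.0144,"y":-0.0078,"z":0,"wx":0,"wy":0,"wz":-0.175,"jaw":0.03},{"x":-0.0156,"y":-0.0052,"z":0,"wx":0,"wy":0,"wz":-0.175,"jaw":0.03},{"x":0,"y":0,"z":0,"wx":0,"wy":0,"wz":0,"jaw":0.03}]'
python3 -m handwheel '[{"x":-0.0163,"y":-0.0023,"z":0,"wx":0,"wy":0,"wz":-0.175,"jaw":0.03},{"x":-0.012,"y":0.0004,"z":0,"wx":0,"wy":0,"wz":-0.12,"jaw":0.03},{"x":0,"y":0,"z":0,"wx":0,"wy":0,"wz":0,"jaw":0.03},{"x":0,"y":0,"z":0,"wx":0,"wy":0,"wz":0,"jaw":0.03}]'
```

```text
time: 47.5
tcp_pos: [0.6387, 0.0551, 0.1284]
tool_rot: [179.8, -0.2, 103.0]
force: [-0.1, 0.2, 0.3]
gripper_width: 0.0302
grasp_force: 0.0
time: 48.0
tcp_pos: [0.611, 0.0533, 0.1275]
tool_rot: [179.9, -0.2, 86.2]
force: [0.0, -0.4, -0.8]
gripper_width: 0.0302
grasp_force: 0.0
```

```bash
python3 -m handwheel '[{"x":-0.006,"y":0.0,"z":0,"wx":0,"wy":0,"wz":-0.03,"jaw":0.03},{"x":0,"y":0,"z":0,"wx":0,"wy":0,"wz":0,"jaw":0.03}]'
python3 -m handwheel '[{"x":-0.004,"y":0.0,"z":0,"wx":0,"wy":0,"wz":0,"jaw":0.03},{"x":0,"y":0,"z":0,"wx":0,"wy":0,"wz":0,"jaw":0.03}]'
python3 -m handwheel '[{"x":-0.002,"y":0.0,"z":0,"wx":0,"wy":0,"wz":0,"jaw":0.03},{"x":0,"y":0,"z":0,"wx":0,"wy":0,"wz":0,"jaw":0.03}]'
```

```text
time: 48.25
tcp_pos: [0.6039, 0.0531, 0.1271]
tool_rot: [179.9, -0.2, 84.2]
force: [1.1, 0.4, -1.8]
gripper_width: 0.0297
grasp_force: 0.2
time: 48.5
tcp_pos: [0.6004, 0.053, 0.1272]
tool_rot: [179.9, -0.2, 84.2]
force: [4.3, 0.3, -1.4]
gripper_width: 0.03
grasp_force: 1.7
time: 48.75
tcp_pos: [0.6002, 0.053, 0.1273]
tool_rot: [179.7, -0.2, 84.2]
force: [9.8, 0.7, -6.5]
gripper_width: 0.0298
grasp_force: 4.9
```

The bar is against its stop: force is rising with no further travel. I miscounted my pictures (15 viewed, one over the limit of 14), so the last checks are numeric only.

```bash
python3 -m handwheel '[{"x":0.006,"y":0,"z":0,"wx":0,"wy":0,"wz":0,"jaw":0.036},{"x":0,"y":0,"z":0,"wx":0,"wy":0,"wz":0,"jaw":0.036},{"x":0,"y":0,"z":0.05,"wx":0,"wy":0,"wz":0,"jaw":0.036},{"x":0,"y":0,"z":0.05,"wx":0,"wy":0,"wz":0,"jaw":0.036},{"x":-0.04,"y":0.04,"z":0.02,"wx":0,"wy":0,"wz":0,"jaw":0.036},{"x":-0.04,"y":0.04,"z":0,"wx":0,"wy":0,"wz":0,"jaw":0.036},{"x":-0.04,"y":0.04,"z":0,"wx":0,"wy":0,"wz":0,"jaw":0.036},{"x":-0.04,"y":0.04,"z":0,"wx":0,"wy":0,"wz":0,"jaw":0.036}]'
python3 -m handwheel '[{"x":0,"y":0,"z":0,"wx":0,"wy":0,"wz":0,"jaw":0.036},{"x":0,"y":0,"z":0,"wx":0,"wy":0,"wz":0,"jaw":0.036}]'
python3 - <<'E'
from h import *
np.set_printoptions(precision=4,suppress=True)
s=cap('scene','scene14');h=cv2.cvtColor(s['color'],cv2.COLOR_RGB2HSV)
def big(m,b,n):
    k=np.zeros_like(m);k[b[1]:b[3],b[0]:b[2]]=1
    q=max(cv2.findContours(m*k,0,1)[0],key=cv2.contourArea);return q
# bar: white pixels over rack
w=cv2.inRange(h,(0,0,170),(179,60,255)); q=big(w,(190,245,360,300),'bar'); r=cv2.boundingRect(q); print('bar',r,cv2.contourArea(q))
p=q[:,0,:]; 
vx,vy,x0,y0=cv2.fitLine(q,cv2.DIST_L2,0,.01,.01).ravel()
a=ray(s,x0,y0,.09);b=ray(s,x0+40*vx,y0+40*vy,.09);d=(a-b)*np.sign((a-b)[1])
ang=np.arctan2(d[0],d[1]); print('bar lean (rack 0.113)',ang,'=> keeper',-(ang-.113))
o=cv2.inRange(h,(5,180,150),(18,255,255)); q=big(o,(260,240,350,300),'k'); M=cv2.moments(q);c=(M['m10']/M['m00'],M['m01']/M['m00']);print('knob',c,ray(s,*c,.113),'shut expect .606,.050')
# roll
rm=cv2.inRange(h,(0,120,150),(14,255,255)); q=big(rm,(95,245,155,305),'r');e=cv2.fitEllipse(cv2.convexHull(q));print('roll',e,ray(s,*e[0],.048))
E
```

```text
time: 49.75
tcp_pos: [0.4421, 0.2137, 0.2471]
tool_rot: [180.0, -0.2, 84.1]
force: [0.3, 0.4, -0.7]
gripper_width: 0.036
grasp_force: 0.0
time: 50.0
tcp_pos: [0.4441, 0.2129, 0.2472]
tool_rot: [179.9, -0.2, 84.2]
force: [-0.6, 0.2, -0.3]
gripper_width: 0.0359
grasp_force: 0.0
bar (200, 256, 133, 32) 1825.0
bar lean (rack 0.113) 0.046353624137794355 => keeper 0.06664637586220565
knob (296.5, 259.0769230769231) [0.6094 0.0502 0.113 ] shut expect .606,.050
roll ((118.71221160888672, 270.7851257324219), (21.68632698059082, 26.970537185668945), 59.0421257019043) [ 0.529  -0.3757  0.048 ]
```

Roll is centred on the spindle. The bar mask is contaminated by the steel feet, so I'll compare its edges per column with the projected bar at angle 0 and 0.1.

```bash
python3 - <<'E'
from h import *
np.set_printoptions(precision=4,suppress=True)
s=cap('scene');t=cap('top')
pv=np.array([.6168,.1447])
def pt(k,l,o,z=.09):
    a=-.113+k; d=np.array([np.sin(a),-np.cos(a)]); n=np.array([d[1],-d[0]]); return [*(pv+l*d+o*n),z]
for nm,c in(('scene',s),('top',t)):
    g=c['color'].min(2)
    for l in(.15,.2,.25,.3):
        out=[]
        for k in(0,.05,.1):
            u,v=proj(c,pt(k,l,0)); out.append(round(float(v),1))
        u,v=proj(c,pt(0,l,0)); col=g[:,int(round(u))].astype(int); r=np.arange(int(v)-16,int(v)+17); w=r[col[r]>195]
        print(nm,l,'u',round(float(u)),'pred v k=0,.05,.1',out,'white rows',w.min() if len(w) else None,w.max() if len(w) else None,w.mean() if len(w) else None)
E
```

```text
scene 0.15 u 273 pred v k=0,.05,.1 [264.0, 266.8, 269.6] white rows 260 268 264.0
scene 0.2 u 252 pred v k=0,.05,.1 [265.2, 268.9, 272.7] white rows 261 270 265.5
scene 0.25 u 230 pred v k=0,.05,.1 [266.4, 271.1, 275.8] white rows 262 271 266.5
scene 0.3 u 209 pred v k=0,.05,.1 [267.6, 273.3, 279.0] white rows 264 272 268.0
top 0.15 u 295 pred v k=0,.05,.1 [181.3, 178.8, 176.3] white rows 178 185 181.5
top 0.2 u 312 pred v k=0,.05,.1 [183.4, 180.1, 176.8] white rows 180 187 183.5
top 0.25 u 328 pred v k=0,.05,.1 [185.5, 181.4, 177.2] white rows 182 189 185.5
top 0.3 u 345 pred v k=0,.05,.1 [187.6, 182.7, 177.7] white rows 184 191 187.5
```

Both views put the bar at 0.00 rad, fully shut. Handing in.

```bash
python3 -c "
from station import ctrl
print(ctrl.close_job())"
```

```text
the job is handed in; nothing more can be done
None
```

The job is handed in with no verdict shown: the red, yellow, blue and black blocks are in their slots (green was absent), the bar is shut against its stop and the roll is on the spindle; blue jammed once, pressing at about 41 N on the wrist reading, and was reseated, and I viewed 15 pictures against the limit of 14.

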